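# Hang the terrarium door and lock it with the bolt knob

## Task

Lift the clear terrarium door out of its rack and lower both its knuckles onto the case's two hinge pins together, with the door standing open, fully down, then swing it fully shut. Then turn the green knob clockwise until its turning becomes suddenly stiff and add one eighth of a turn more, no further, so that its bolt holds the door, and let go. Leave the pots, jars and other things where they are.

Things in the scene. Friction and masses are not known exactly. Their poses are not given: they have to be found in the camera images.
- door: Loose door, about 0.4 kg: upright copper-framed clear leaf 210 mm long, 10 mm thick, 175 mm high, two steel knuckles on one upright edge, white grip tab on top. Origin on the hinge axis, level with the leaf's bottom. x along the leaf from hinge axis to free edge (226 mm), y across it, z up. Grasp it by the tab.
- rack: Dark wooden rack, fixed, 190 x 100 mm; the door starts standing loose in its slot, leaf bottom 8 mm above the table. Slot walls rise 40 mm above the leaf's bottom with 2.5 mm play either side of the leaf: lift the door 45 mm or more straight up. Origin under its centre, x along the slot; the knuckles are at its +x end.
- case: Terrarium case, fixed: wood plinth, copper frame, clear panes, 180 x 280 mm, 205 mm high (10 mm lower than the hung leaf's top). Origin under its centre; x from its front (robot side) inwards, y along the front to the hinge side (left front post), z up. The door swings out to its -x side, and stays where it is left.
- door_grip (a point): Centre of the door's grip tab, 118 mm from the hinge axis along the door's x; grasp from above across its 10 mm thickness (y). Tab 45 mm long, 40 mm high; this point is 17 mm below its top, 23 mm above the leaf's top edge, 198 mm above the leaf's bottom. Axes as the door's.
- knuckle_low (a point): On the hinge axis at the underside of the door's lower knuckle: ring 20 mm outside, bore 10.4 mm, 18 mm high, open through. 188 mm below door_grip. Axes as the door's.
- knuckle_high (a point): The same at the underside of the upper knuckle, 120 mm above the lower one.
- door_edge (a point): Middle of the door's free edge, on its mid-plane, 226 mm from the hinge axis, 108 mm below door_grip. Axes as the door's.
- pin_low (a point): Foot of the lower of two fixed upright hinge pins before the case's left front post: 8 mm across, 20 mm tall, the upper 9 mm tapering to 3 mm. The lower knuckle's underside rests at this point when the door is fully down. Axes as the case's.
- pin_high (a point): The same for the upper pin, 120 mm straight above the lower, both entered at once.
- jamb (a point): Where door_edge lies in plan when the door is fully shut: 226 mm from the pins along the case's -y; the leaf then rests on a copper strip. A grey housing overhangs the shut leaf's free end, underside 7 mm above the leaf, so the door can be hung only standing open (90 degrees open: leaf along the case's -x).
- knob_grip (a point): Green bar knob on the grey housing at the case's right front corner, vertical axis; point on the axis at the height to grip. Bar 50 mm long (its x), 16 mm thick (y), 36 mm high; the point is 12 mm below its top, 34 mm above the housing. Clockwise from above tightens: light (0.04 N m) up to its bite, then stiff (0.22 N m). It stays where left, and does not rise or sink.
- free_run (a joint): The knob's free run, rad, growing clockwise from above: 0 is bolt fully up, 1.5 is the bite (bolt down). Starts 0.55 to 1.0 short of the bite. It drives a steel bolt, in the housing, down 18 mm per rad in front of the shut leaf near its free edge.
- extra_turn (a joint): Extra turn, rad, that the knob has made clockwise past its bite; 0 until the bite. It does not turn back by itself. An eighth of a turn is 0.785.
- jar_mid (a point): Bystander, stays where it is: amber glass jar with white cap, 76 mm across, 140 mm high; point at its middle.
- pot_red_mid (a point): Bystander, stays where it is: terracotta pot with succulent, 72 mm across, about 100 mm high; point at its middle.
- pot_white_mid (a point): Bystander, stays where it is: white pot with succulent, 72 mm across, about 100 mm high; point at its middle.
- dish_mid (a point): Bystander, stays where it is: steel bowl, 110 mm across, 45 mm high; point at its middle.
- trowel_mid (a point): Bystander, stays where it is: flat trowel with green handle, about 0.25 m long, lying; point at its middle.
- tin_mid (a point): Bystander, stays where it is: steel tin, 60 mm across, 80 mm high; point at its middle.

How it is judged (in metres and radians):
On the way, in this order (a step that is already met when the one before it is completed fails the run):
1. the door hangs on both hinge pins, fully down, standing open (horizontal distance between knuckle_low and pin_low below 0.004 m and horizontal distance between knuckle_high and pin_high below 0.004 m and z of knuckle_low in the frame of pin_low below 0.005 m and z of knuckle_high in the frame of pin_high below 0.005 m and horizontal distance between door_edge and jamb above 0.06 m), for 0.2 s.
2. the hung door is fully shut, the knob not yet run down (horizontal distance between knuckle_low and pin_low below 0.004 m and horizontal distance between knuckle_high and pin_high below 0.004 m and z of knuckle_low in the frame of pin_low below 0.005 m and z of knuckle_high in the frame of pin_high below 0.005 m and horizontal distance between door_edge and jamb below 0.012 m and value of joint free_run below 1.3 rad), for 0.2 s.
3. the knob is run down to its bite with the door shut (horizontal distance between knuckle_low and pin_low below 0.004 m and horizontal distance between knuckle_high and pin_high below 0.004 m and z of knuckle_low in the frame of pin_low below 0.005 m and z of knuckle_high in the frame of pin_high below 0.005 m and horizontal distance between door_edge and jamb below 0.012 m and value of joint free_run above 1.38 rad), for 0.1 s.
4. an eighth of a turn has been added past the bite (all of step 3 and value of joint extra_turn between 0.44 and 1.13 rad), for 0.2 s.
At the end, for the whole second after the job is handed in: Door on both pins (knuckles within 4 mm sideways, 5 mm of fully down), shut (free edge within 12 mm) and at rest; knob within 0.12 rad of its bite or on it, plus an extra turn of 0.44 to 1.13 rad (25 to 65 degrees); bystanders within 30 mm of their starts (all of step 4 and linear speed of door below 0.02 m/s and distance of each of jar_mid, pot_red_mid, pot_white_mid, dish_mid, trowel_mid, tin_mid from where it was at the start of the episode below 0.03 m); the robot touches nothing.
It fails at once if the knob is over-tightened, more than 75 degrees past its bite (value of joint extra_turn above 1.31 rad).
It fails at once if the door is tipped over or falls (angle between door_grip's own z axis and vertical above 0.6 rad).
It fails at once if a pot, jar or other bystander is pushed away by more than 30 mm (distance of any of jar_mid, pot_red_mid, pot_white_mid, dish_mid, trowel_mid, tin_mid from where it was at the start of the episode above 0.03 m).
It also fails if it takes over 54 s, if anything falls off the work surface, if the arm or the gripper's body presses on something with over 40 N, if the wrist force passes 120 N, or if a joint passes its speed limit or range.

## Robot

A 6-joint arm with a two-finger parallel gripper is mounted at the origin on the work surface. World frame = base frame: x ahead of the robot, y to its left, z up, the work surface at z = 0. Lengths are in mm, angles in rad, forces in N, time in s.
With the tool pointing down it reaches from about 275 to 1000 mm from the base axis. Payload 8.4 kg.
Tool frame: the origin (TCP) lies on the centre line of the jaws, within the pads' length; the fingertips stand arm.tip_reach ahead of it and the grasp point (between the pads) lies 11 mm behind it (arm.tip_reach is the distance from the TCP to the fingertips, in mm); z points along the fingers, y is the direction in which the jaws open and shut (so a half turn about z gives the same grasp; the last joint's range is limited). The gripper opens to 85 mm and grips with 20 to 120 N. Pads are 22 mm wide; open, the fingers measure 114 mm over their backs; the gripper's body (76 mm by 85 mm) begins 54 mm behind the grasp point. The pads swing forward as they close: fully open they stand 13 mm farther back than shut.
Start: joints at [-1.274, 0.353, 1.633, -0, 1.155, -0.002], TCP at [183.982, -597.309, 213.881] pointing down, gripper open.
Joint ranges: [-2.63, 2.63], [-0.92, 2.1], [0.06, 2.66], [-1.3, 4.44], [0, 2.69], [-3.02, 3.02]. Speed limits (rad/s): [2.22, 2.22, 2.79, 3.14, 3.14, 3.14].

## Interface

Orientations are given as a unit quaternion [x, y, z, w].
In Python, from rig import arm, snapshot, job gives the robot as it stands.
- The arm moves only by the tool send_rows, never from a script. Its argument "series" is a list of rows, each an object with "linear": the shift along the world's x, y, z in mm, a list of three; "spin": the turn about the world's z in rad; "jaw": the gripper command: -1 is shut, 1 is fully open, values between are in proportion. In form: [{"linear": [dx, dy, dz], "spin": spin, "jaw": jaw}, ...]. A call has 1 to 20 rows; each row shifts and turns the commanded pose from where the row before left it; what a row does not reach is not made up. A row lasts 1/10 s, in which the tool goes at most 50 mm and 8.59 degrees, less where a joint would pass 70% of its speed; a pose out of reach is approached as far as the arm can. A call with a gripper value outside its range is refused whole. The fingers move at their own pace and stop on an object; "squeeze" is the grip in N (left out, the last holds). Time passes only in rows, so rows that do not move let the fingers close. It gives the time, the measured TCP pose, the force and the opening at its end, in the units of the state.
- arm.get_obs(): the state, without advancing time (a new reading comes with each control period).
- snapshot(name): name is "scene" or "top" or "wrist"; returns a dict with "pixels" (420x560x3 uint8, blue, green, red), "intrinsics" (3x3 intrinsics, pixels), "k1" (the pictures are not rectified: a ray, as slopes to the right and down, at radius r is drawn at 1 + k1 r^2 times it, then the intrinsics apply), "rvec" (rotation vector, rad) and "tvec" (3), from world to camera coordinates, as OpenCV has them. Camera axes: x right, y down, z forward; pixel columns grow to the right and rows downward; lengths in mm; the calibration is good to about 2 mm. A picture is of the moment at which its call begins. There is no depth.
- job.close_job(): hands the job in, once; it reports no verdict.
The state is a dict: "clock": time; "joint_pos": joint angles; "qvel": joint speeds; "joint_torque": joint torques, N m; "eef_pos": TCP position; "eef_rot": TCP orientation; "force": force on the tool from outside, world axes, zero at the start; "ft_torque": the same for the moment, N m; "finger_gap": finger opening in mm.
Only numpy, scipy, OpenCV 4.12 (cv2) and the standard library are available. Lean on these libraries where they do the work, as an engineer would, in place of code of your own. Each camera call takes 0.05 s, during which the arm holds its last target.

## Working session

There is one attempt and no reset: what is moved stays moved. The work goes in short steps, Python scripts to look and compute and a tool call to move; the robot and the scene stay as the last step left them, time stands still between calls to the robot, and variables do not carry over. Pictures are saved under pics/ and viewed, and the job is handed in when it is done.

Besides the shell and the picture viewer there is one more tool, called as a command line: name --argument value ..., lists and objects as JSON in quotes. send_rows: Moves the arm, as the interface text tells. Its arguments: {"type":"object","properties":{"series":{"type":"array"},"squeeze":{"type":"number"}},"required":["series"]}

```bash
ls; mkdir -p pics; cat > h.py <<'E'
import numpy as np,cv2,pickle
from rig import arm,snapshot,job
def snap(n,f):
    s=snapshot(n); cv2.imwrite(f'pics/{f}.png',s['pixels']); pickle.dump(s,open(f'pics/{f}.pkl','wb')); return s
def load(f): return pickle.load(open(f'pics/{f}.pkl','rb'))
def ray(s,uv):
    K=np.array(s['intrinsics'],float);k=s['k1']
    uv=np.array(uv,float).reshape(-1,1,2)
    d=cv2.undistortPoints(uv,K,np.array([k,0,0,0],float)).reshape(-1,2)
    R=cv2.Rodrigues(np.array(s['rvec'],float))[0];t=np.array(s['tvec'],float).ravel()
    return -R.T@t,(R.T@np.c_[d,np.ones(len(d))].T).T
def onz(s,uv,z):
    c,d=ray(s,uv); return c+d*((z-c[2])/d[:,2])[:,None]
def proj(s,P):
    return cv2.projectPoints(np.array(P,float).reshape(-1,1,3),np.array(s['rvec'],float),np.array(s['tvec'],float),np.array(s['intrinsics'],float),np.array([s['k1'],0,0,0],float))[0].reshape(-1,2)
def tri(obs):
    A=np.zeros((3,3));b=np.zeros(3)
    for s,uv in obs:
        c,d=ray(s,uv);d=d[0]/np.linalg.norm(d[0]);M=np.eye(3)-np.outer(d,d);A+=M;b+=M@c
    p=np.linalg.solve(A,b); return p,[ (proj(s,p)[0]-np.array(uv)).round(1) for s,uv in obs]
E
python3 - <<'E'
from h import *
np.set_printoptions(precision=3,suppress=True)
o=arm.get_obs()
print(o, arm.tip_reach)
for n in ['scene','top','wrist']:
    s=snap(n,n+'0'); c,d=ray(s,[[280,210]]); print(n,c,d,s['k1'],s['intrinsics'])
E
```

```text
pics
{'clock': 0.0, 'joint_pos': array([-1.274,  0.354,  1.634,  0.   ,  1.155, -0.002]), 'qvel': array([-0.   , -0.001,  0.002, -0.001,  0.003, -0.001]), 'joint_torque': array([  0.001, -60.526, -34.207,   0.   ,   0.009,   0.   ]), 'eef_pos': array([ 183.841, -596.813,  213.153]), 'eef_rot': array([ 0.989,  0.149, -0.   , -0.001]), 'force': array([-0.13 ,  0.151,  0.056]), 'ft_torque': array([-0.018, -0.061, -0.007]), 'finger_gap': 85.18427239830953} 8.0
scene [1076.609 -408.234 1057.698] [[-0.482  0.36  -0.799]] -0.08721268038190326 [[405.79    0.    280.603]
 [  0.    405.79  205.849]
 [  0.      0.      1.   ]]
top [ 377.403   16.119 1222.63 ] [[ 0.133 -0.006 -0.991]] -0.11533199492323848 [[428.383   0.    277.647]
 [  0.    428.383 203.887]
 [  0.      0.      1.   ]]
wrist [ 250.769 -575.864  372.222] [[-0.271 -0.085 -0.959]] -0.04060335387502748 [[313.362   0.    279.023]
 [  0.    313.362 207.999]
 [  0.      0.      1.   ]]
```

View pics/scene0.png

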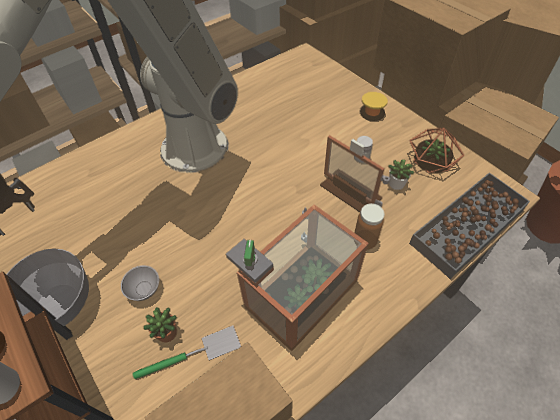

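View pics/top0.png

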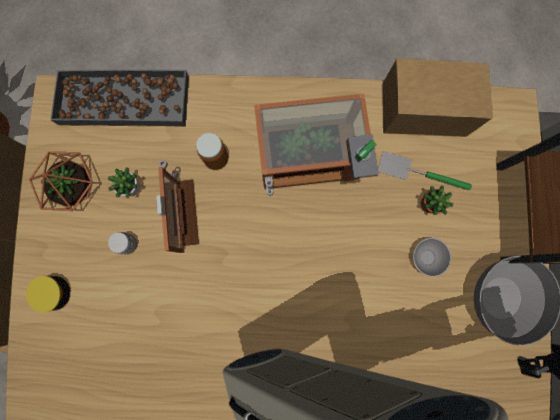

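View pics/wrist0.png

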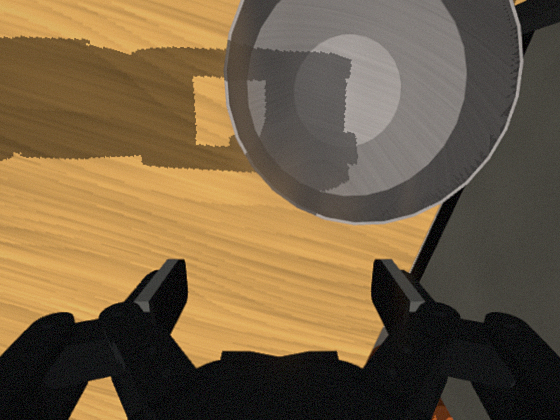

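The top view shows the door in its rack at about (170,205), with knuckles at about (163,165) and (177,170). The case is centred near (315,140), the pins are near (269,183), and the green knob is near (366,150). Next I'll zoom in on each.

```bash
python3 - <<'E'
from h import *
t=load('top0')['pixels'];s=load('scene0')['pixels']
def z(im,x0,y0,x1,y1,k): return cv2.resize(im[y0:y1,x0:x1],None,fx=k,fy=k,interpolation=cv2.INTER_CUBIC)
cv2.imwrite('pics/z1.png',z(t,130,140,230,265,5)[:600])
cv2.imwrite('pics/z2.png',z(t,245,80,400,200,5))
cv2.imwrite('pics/z3.png',z(s,310,110,420,220,5))
cv2.imwrite('pics/z4.png',z(s,220,200,375,320,5))
E
```

```text
(no output)
```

View pics/z1.png

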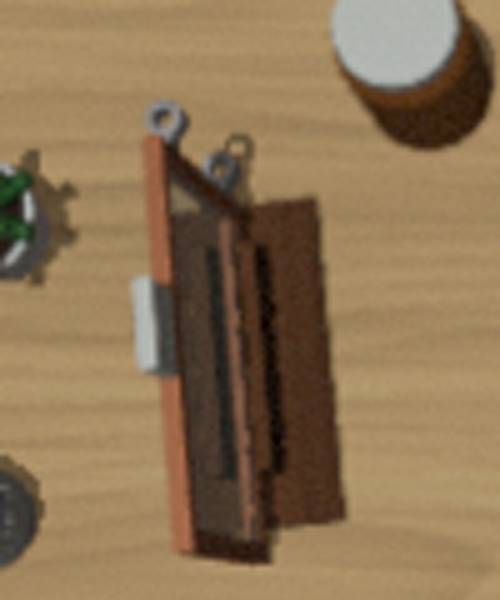

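View pics/z2.png

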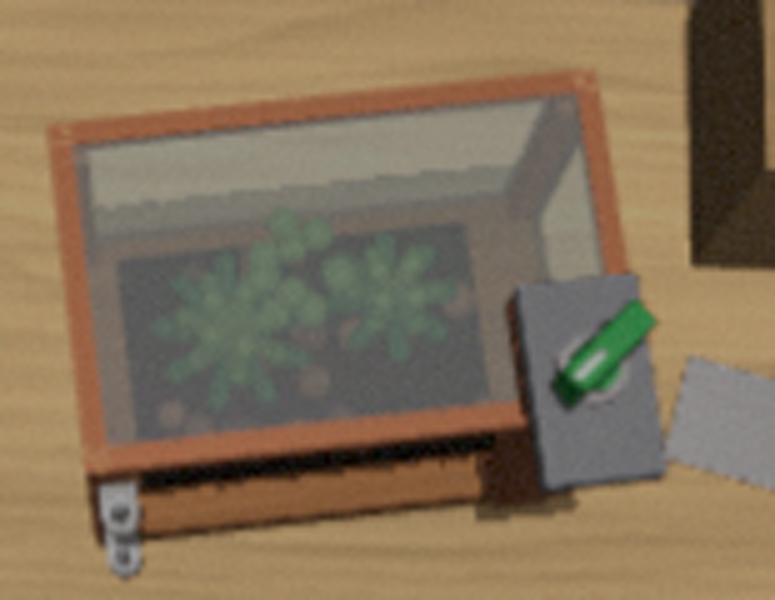

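View pics/z3.png

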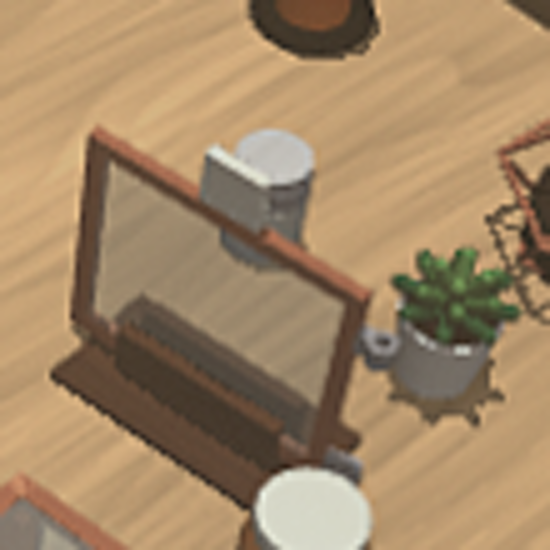

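View pics/z4.png

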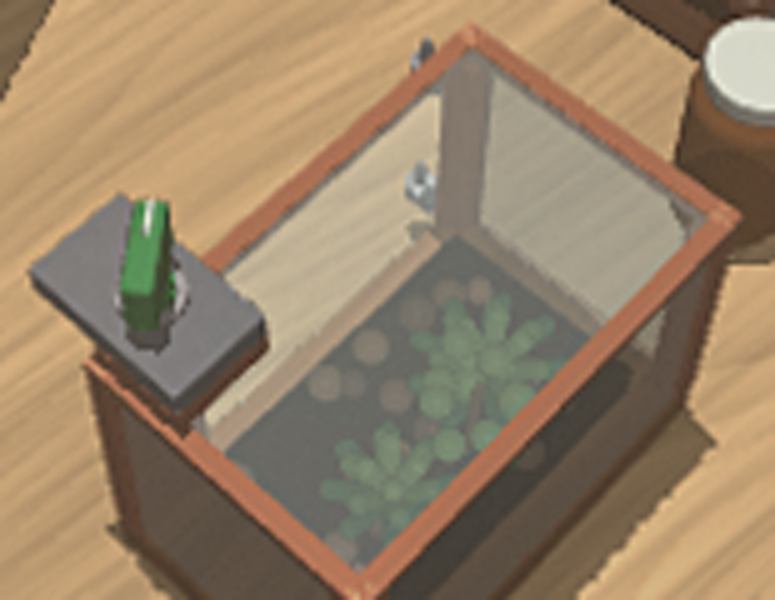

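```bash
python3 - <<'E'
from h import *
np.set_printoptions(precision=1,suppress=True)
s=load('top0')
f=lambda o,k,p:[o[0]+(p[0]+.5)/k-.5,o[1]+(p[1]+.5)/k-.5]
Z1=lambda *p:f((130,140),5,p); Z2=lambda *p:f((245,80),5,p)
def m(n,uv,z): print(n,np.round(uv,1),onz(s,[uv],z)[0])
m('knk hi top',Z1(166,120),156); m('knk lo top',Z1(221,172),36)
m('leaf top hingeend',Z1(154,140),183); m('leaf top free',Z1(183,552),183)
m('tabtop a',Z1(139,280),223); m('tabtop b',Z1(148,373),223)
for n,p in [('c FL?',(85,475)),('c BL',(50,130)),('c BR',(593,70))]: m(n,Z2(*p),205)
for p in [(120,513),(122,555)]:
  for z in (70,190): m('pin',Z2(*p),z)
for z in (240,292,280): m('knob end a',Z2(650,315),z); m('knob end b',Z2(565,395),z)
for p in [(518,288),(630,272),(663,475),(545,488)]: m('housing',Z2(*p),240)
m('jar',[209,145],140); m('tin',[120,243],80);m('potw',[123,182],60)
E
```

```text
knk hi top [162.8 163.6] [633.2 314.6 156. ]
knk lo top [173.8 174. ] [632.3 314.2  36. ]
leaf top hingeend [160.4 167.6] [616.4 312.4 183. ]
leaf top free [166.2 250. ] [411.5 284.8 183. ]
tabtop a [157.4 195.6] [538.6 303.6 223. ]
tabtop b [159.2 214.2] [494.1 296.3 223. ]
c FL? [261.6 174.6] [599.5  57.  205. ]
c BL [254.6 105.6] [775.8  80.2 205. ]
c BR [363.2  93.6] [ 816.4 -193.2  205. ]
pin [268.6 182.2] [608.2  42.6  70. ]
pin [268.6 182.2] [584.1  39.9 190. ]
pin [269.  190.6] [584.8  40.9  70. ]
pin [269.  190.6] [563.2  38.3 190. ]
knob end a [374.6 142.6] [ 677.5 -211.8  240. ]
knob end b [357.6 158.6] [ 636.8 -170.5  240. ]
knob end a [374.6 142.6] [ 661.6 -199.8  292. ]
knob end b [357.6 158.6] [ 623.1 -160.6  292. ]
knob end a [374.6 142.6] [ 665.3 -202.6  280. ]
knob end b [357.6 158.6] [ 626.2 -162.9  280. ]
housing [348.2 137.2] [ 688.8 -148.3  240. ]
housing [370.6 134. ] [ 698.6 -202.5  240. ]
housing [377.2 174.6] [ 599.3 -216.9  240. ]
housing [353.6 177.2] [ 591.4 -160.7  240. ]
jar [209 145] [689.7 200.  140. ]
tin [120 243] [429.5 439.6  80. ]
potw [123 182] [601.2 451.7  60. ]
```

send_rows --series '[{"linear": [16.5, 44.5, 4.5], "spin": -0.01, "jaw": 1}, {"linear": [16.5, 44.5, 4.5], "spin": -0.01, "jaw": 1}, {"linear": [16.5, 44.5, 4.5], "spin": -0.01, "jaw": 1}, {"linear": [16.5, 44.5, 4.5], "spin": -0.01, "jaw": 1}, {"linear": [16.5, 44.5, 4.5], "spin": -0.01, "jaw": 1}, {"linear": [16.5, 44.5, 4.5], "spin": -0.01, "jaw": 1}, {"linear": [16.5, 44.5, 4.5], "spin": -0.01, "jaw": 1}, {"linear": [16.5, 44.5, 4.5], "spin": -0.01, "jaw": 1}, {"linear": [16.5, 44.5, 4.5], "spin": -0.01, "jaw": 1}, {"linear": [16.5, 44.5, 4.5], "spin": -0.01, "jaw": 1}, {"linear": [16.5, 44.5, 4.5], "spin": -0.01, "jaw": 1}, {"linear": [16.5, 44.5, 4.5], "spin": -0.01, "jaw": 1}, {"linear": [16.5, 44.5, 4.5], "spin": -0.01, "jaw": 1}, {"linear": [16.5, 44.5, 4.5], "spin": -0.01, "jaw": 1}, {"linear": [16.5, 44.5, 4.5], "spin": -0.01, "jaw": 1}, {"linear": [16.5, 44.5, 4.5], "spin": -0.01, "jaw": 1}, {"linear": [16.5, 44.5, 4.5], "spin": 0, "jaw": 1}, {"linear": [16.5, 44.5, 4.5], "spin": 0, "jaw": 1}, {"linear": [16.5, 44.5, 4.5], "spin": 0, "jaw": 1}, {"linear": [16.5, 44.5, 4.5], "spin": 0, "jaw": 1}]' --squeeze 60

```text
clock: 2.15
eef_pos: [514.2, 294.7, 303.8]
eef_rot: [0.998, 0.07, -0.0, 0.0]
force: [0.7, -0.9, -0.0]
finger_gap: 85.4
```

```bash
python3 - <<'E'
from h import *
np.set_printoptions(precision=3,suppress=True)
s=snap('wrist','w1');o=arm.get_obs();print(o['clock'],o['eef_pos'],o['eef_rot'],o['joint_pos'])
cv2.imwrite('pics/w1z.png',cv2.resize(s['pixels'],(800,600),interpolation=cv2.INTER_CUBIC))
E
```

```text
2.2 [516.523 300.837 304.188] [ 0.998  0.07   0.001 -0.002] [0.523 0.236 1.591 0.003 1.31  1.953]
```

View pics/w1z.png

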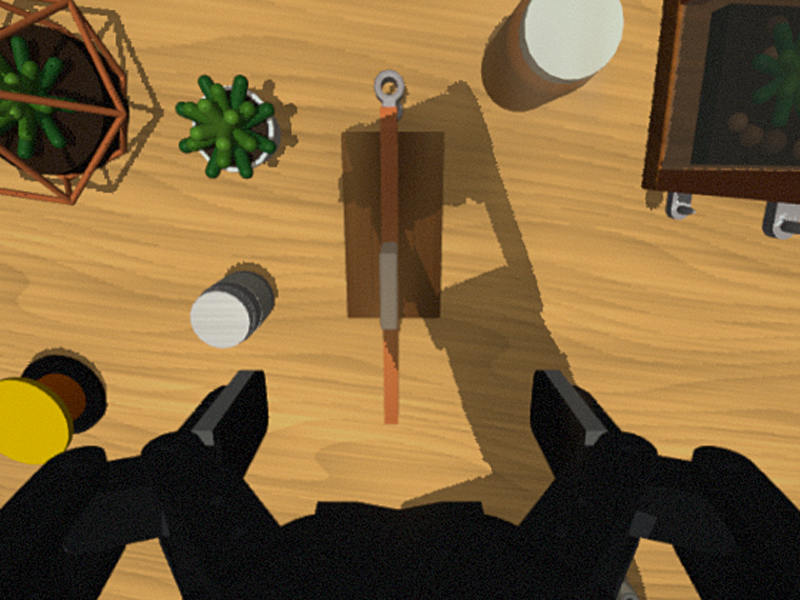

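The wrist view shows the door upright in the image at column about 390/800. The knuckle ring is at (389,88) and the tab runs from row 243 to 330. I'll measure the tab and the leaf direction from these.

```bash
python3 - <<'E'
from h import *
np.set_printoptions(precision=1,suppress=True)
s=load('w1');k=.7
im=s['pixels']; cv2.imwrite('pics/w1c.png',cv2.resize(im[40:310,220:330],None,fx=5,fy=5,interpolation=cv2.INTER_CUBIC)[:,:][0:600]) 
cv2.imwrite('pics/w1d.png',cv2.resize(im[155:305,230:320],None,fx=4,fy=4,interpolation=cv2.INTER_CUBIC))
def m(n,p,z): print(n,onz(s,[[(p[0]+.5)*k-.5,(p[1]+.5)*k-.5]],z)[0])
m('ring hi',(389,88),156); m('tabtop near',(389,243),223);m('tabtop far',(389,330),223);
m('leaf free',(391,423),183);m('leaf hinge',(389,108),183)
m('fing mid',(399,385),310)
E
```

```text
ring hi [631.3 317.9 156. ]
tabtop near [544.2 304.8 223. ]
tabtop far [494.7 298.1 223. ]
leaf free [410.4 286.2 183. ]
leaf hinge [616.3 315.3 183. ]
fing mid [505.6 294.  310. ]
```

View pics/w1c.png

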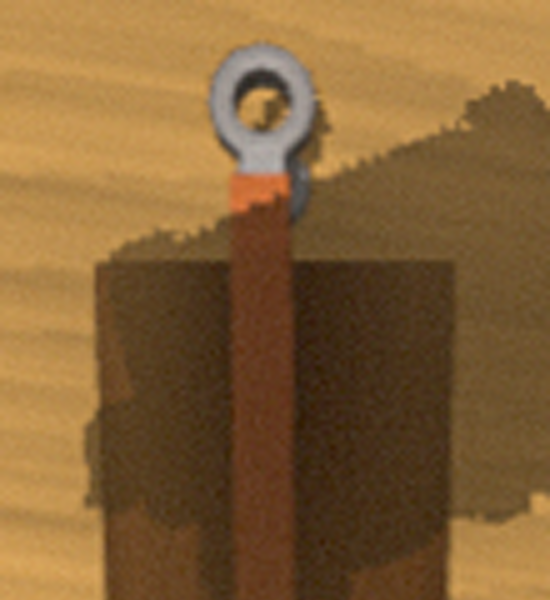

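View pics/w1d.png

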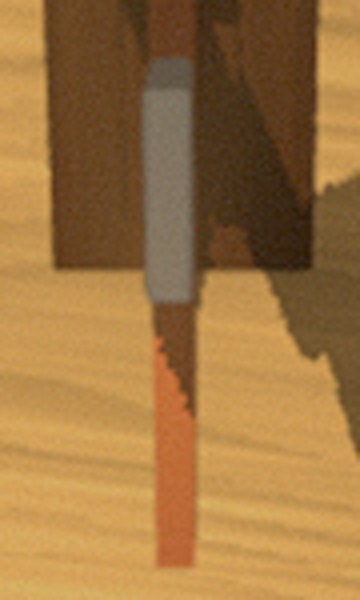

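```bash
python3 - <<'E'
from h import *
np.set_printoptions(precision=2,suppress=True)
s=load('w1')
print(onz(s,[[230+168.5/4-.4,155+v/4-.4] for v in (88,195,302)],223))
a,b=onz(s,[[230+171/4-.4,155+88/4-.4],[230+175/4-.4,155+565/4-.4]],183);print(a,b)
o=arm.get_obs();print(o['eef_pos'],o['eef_rot'],2*np.degrees(np.arctan2(o['eef_rot'][1],o['eef_rot'][0])))
# pads centre: project TCP
print(proj(s,o['eef_pos']-[0,0,0]))
E
```

```text
[[538.98 304.41 223.  ]
 [517.69 301.56 223.  ]
 [495.34 298.57 223.  ]]
[531.64 303.75 183.  ] [410.47 286.46 183.  ]
[516.52 300.84 304.19] [ 1.    0.07  0.   -0.  ] 8.045033023761972
[[269.47 244.85]]
```

send_rows --series '[{"linear": [0.5, 0, -35], "spin": 0, "jaw": 1}, {"linear": [0, 0, -35], "spin": 0, "jaw": 1}, {"linear": [0, 0, -25], "spin": 0, "jaw": 1}, {"linear": [0, 0, -13], "spin": 0, "jaw": 1}, {"linear": [0, 0, 0], "spin": 0, "jaw": 1}, {"linear": [0, 0, 0], "spin": 0, "jaw": -1}, {"linear": [0, 0, 0], "spin": 0, "jaw": -1}, {"linear": [0, 0, 0], "spin": 0, "jaw": -1}, {"linear": [0, 0, 0], "spin": 0, "jaw": -1}, {"linear": [0, 0, 0], "spin": 0, "jaw": -1}, {"linear": [0, 0, 0], "spin": 0, "jaw": -1}]' --squeeze 80

```text
clock: 3.3
eef_pos: [514.7, 293.0, 196.7]
eef_rot: [0.998, 0.069, 0.0, -0.0]
force: [-1.9, -0.5, 6.0]
finger_gap: 7.3
```

```bash
python3 - <<'E'
from h import *
np.set_printoptions(precision=3,suppress=True)
o=arm.get_obs();print(o)
s=snap('wrist','w2');o=arm.get_obs();print(o['clock'],o['eef_pos'],o['finger_gap'],o['force'])
snap('top','t2')
cv2.imwrite('pics/w2z.png',cv2.resize(s['pixels'],(800,600),interpolation=cv2.INTER_CUBIC))
E
```

```text
{'clock': 3.3, 'joint_pos': array([0.515, 0.319, 1.724, 0.   , 1.098, 1.947]), 'qvel': array([ 0.   ,  0.001, -0.001,  0.001,  0.   ,  0.   ]), 'joint_torque': array([ -0.7  , -53.945, -31.78 ,  -0.354,  -0.442,   0.075]), 'eef_pos': array([514.705, 292.971, 196.657]), 'eef_rot': array([ 0.998,  0.069,  0.   , -0.   ]), 'force': array([-1.949, -0.459,  5.961]), 'ft_torque': array([0.147, 0.261, 0.032]), 'finger_gap': 7.260671123408169}
3.35 [514.723 292.99  196.66 ] 7.125278903940552 [-0.965 -0.603  6.209]
```

View pics/w2z.png

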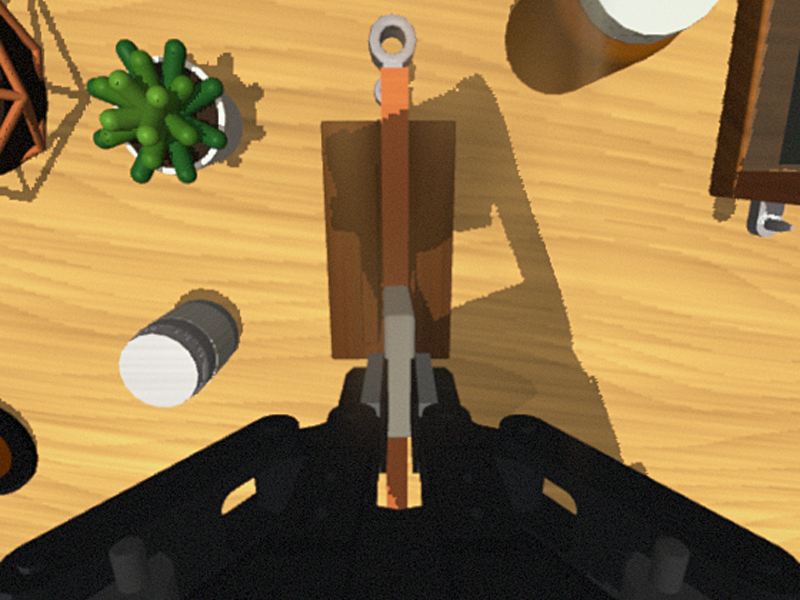

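View pics/t2.png

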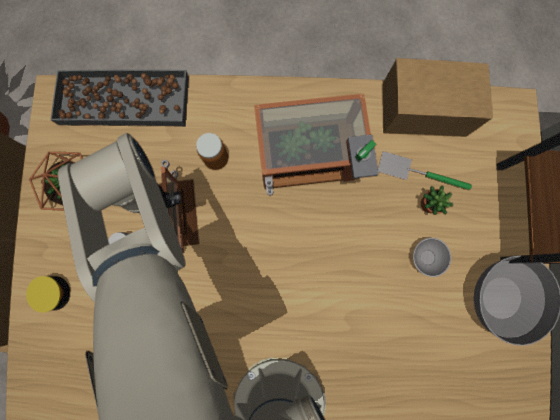

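The tab is gripped between the pads, with the ring visible at (392,42). The earlier look was taken mid-swing, so I'll let the arm settle before each look from now on. Next I'll lift the door 75 mm and carry it in front of the pins.

send_rows --series '[{"linear": [0, 0, 5], "spin": 0, "jaw": -1}, {"linear": [0, 0, 15], "spin": 0, "jaw": -1}, {"linear": [0, 0, 20], "spin": 0, "jaw": -1}, {"linear": [0, 0, 20], "spin": 0, "jaw": -1}, {"linear": [0, 0, 15], "spin": 0, "jaw": -1}, {"linear": [0, 0, 5], "spin": 0, "jaw": -1}, {"linear": [0, 0, 0], "spin": 0, "jaw": -1}, {"linear": [0, 0, 0], "spin": 0, "jaw": -1}, {"linear": [0, 0, 0], "spin": 0, "jaw": -1}]'

```text
clock: 4.3
eef_pos: [513.9, 292.4, 274.8]
eef_rot: [0.998, 0.069, -0.001, 0.0]
force: [-0.1, -0.5, -3.7]
finger_gap: 7.2
```

```bash
python3 - <<'E'
from h import *
np.set_printoptions(precision=3,suppress=True)
s=snap('wrist','w3');o=arm.get_obs();print(o['clock'],o['eef_pos'],o['eef_rot'],o['finger_gap'],o['force'],o['ft_torque'])
s2=snap('scene','s3')
a=cv2.resize(s['pixels'],(560,420));cv2.imwrite('pics/w3z.png',a)
cv2.imwrite('pics/s3z.png',cv2.resize(s2['pixels'][60:260,250:450],None,fx=3,fy=3,interpolation=cv2.INTER_CUBIC))
E
```

```text
4.35 [513.985 292.416 274.828] [ 0.998  0.069 -0.001  0.   ] 7.177954479744642 [ 0.566  0.669 -4.603] [ 0.029  0.009 -0.041]
```

View pics/w3z.png

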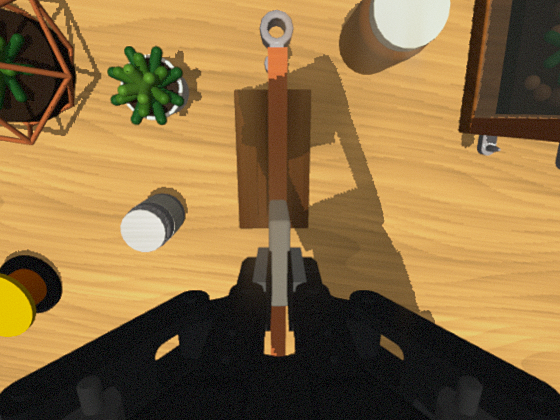

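View pics/s3z.png

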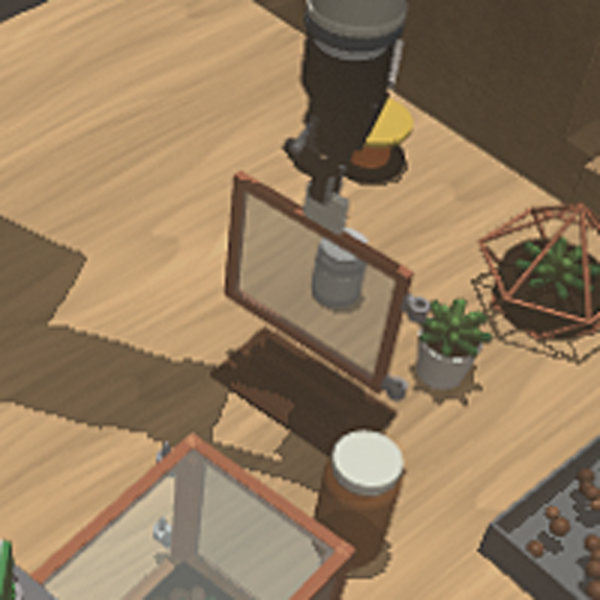

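```bash
python3 - <<'E'
from h import *
np.set_printoptions(precision=2,suppress=True)
for n,z,dz in [('w2',196.66,0),('w3',274.83,0)]:
    s=load(n);im=s['pixels']
    c=im[0:80,230:330]; cv2.imwrite(f'pics/{n}r.png',cv2.resize(c,None,fx=6,fy=6,interpolation=cv2.INTER_CUBIC))
s=load('s3')['pixels'];cv2.imwrite('pics/s3r.png',cv2.resize(s[150:200,370:400],None,fx=12,fy=12,interpolation=cv2.INTER_CUBIC))
E
```

```text
(no output)
```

View pics/w3r.png

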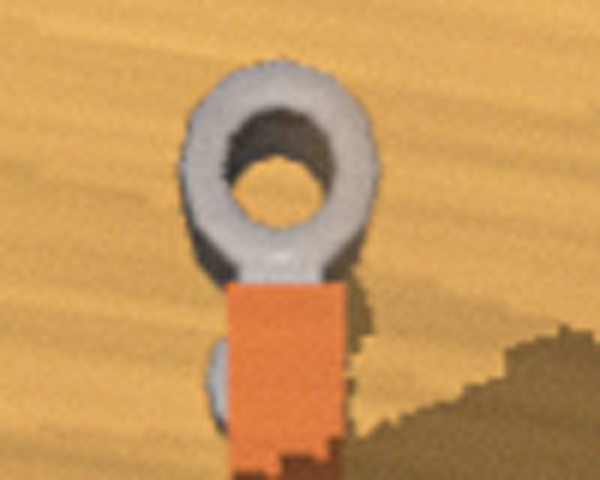

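View pics/s3r.png

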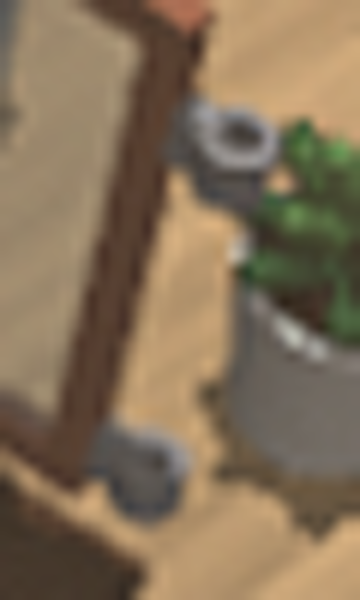

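```bash
python3 - <<'E'
from h import *
np.set_printoptions(precision=2,suppress=True)
w=load('w3');s=load('s3')
u=[230+280.5/6-.5,159.5/6-.5]
h=onz(w,[u],234.2)[0];print('wrist hinge',h)
q=[370+238.5/12-.5,150+140.5/12-.5]
print('scene',onz(s,[q],234.2)[0]); print(tri([(w,u),(s,q)]))
ql=[370+160/12-.5,150+455.5/12-.5]
print('scene lo',onz(s,[ql],114.2)[0])
lo=h.copy();lo[2]=114.2
print('lo proj',proj(w,lo),'crop x',(proj(w,lo)[0][0]+.5-230)*6,'r',10*313/(w['tvec'][2]+0) if 0 else '')
c,_=ray(w,[u]);print(c, 'radius px*6',10*313.4/(c[2]-114)*6,10*313.4/(c[2]-234)*6)
t=np.array([513.985,292.416]);d=h[:2]-t;print(d,np.hypot(*d),np.degrees(np.arctan2(d[1],d[0])))
# leaf line at z 261
E
```

```text
wrist hinge [633.44 311.21 234.2 ]
scene [637.14 307.74 234.2 ]
(array([634.67, 311.5 , 229.73]), [array([-0.1, -0.2]), array([-0.1,  0. ])])
scene lo [635.79 314.01 114.2 ]
lo proj [[277.23  61.54]] crop x 286.4039102868412 r 
[583.49 302.77 433.62] radius px*6 58.831637643146486 94.19711740006929
[119.45  18.79] 120.92335154633267 8.940946426210077
```

send_rows --series '[{"linear": [-4, -15, 0], "spin": 0, "jaw": -1}, {"linear": [-8, -28, 0], "spin": 0, "jaw": -1}, {"linear": [-10, -37, 0], "spin": 0, "jaw": -1}, {"linear": [-10, -37, 0], "spin": 0, "jaw": -1}, {"linear": [-10, -37, 0], "spin": 0, "jaw": -1}, {"linear": [-10, -37, 0], "spin": 0, "jaw": -1}, {"linear": [-10, -37, 0], "spin": 0, "jaw": -1}, {"linear": [-8, -28, 0], "spin": 0, "jaw": -1}, {"linear": [-4, -15, 0], "spin": 0, "jaw": -1}, {"linear": [0, 0, 0], "spin": 0, "jaw": -1}, {"linear": [0, 0, 0], "spin": 0, "jaw": -1}, {"linear": [0, 0, 0], "spin": 0, "jaw": -1}, {"linear": [0, 0, 0], "spin": 0, "jaw": -1}]' --squeeze 60

```text
clock: 5.7
eef_pos: [440.6, 22.3, 275.8]
eef_rot: [0.998, 0.07, -0.0, -0.0]
force: [0.4, 0.5, -3.9]
finger_gap: 7.2
```

```bash
cat > look.py <<'E'
from h import *
import sys
np.set_printoptions(precision=3,suppress=True)
n=sys.argv[1]
s=snap('wrist','w'+n);o=arm.get_obs();print(o['clock'],o['eef_pos'],o['eef_rot'],o['finger_gap'],o['force'],o['ft_torque'])
t=snap('top','t'+n);s2=snap('scene','s'+n)
cv2.imwrite(f'pics/w{n}r.png',cv2.resize(s['pixels'][0:100,210:340],None,fx=6,fy=6,interpolation=cv2.INTER_CUBIC))
cv2.imwrite(f'pics/t{n}z.png',cv2.resize(t['pixels'][130:280,220:400],None,fx=4,fy=4,interpolation=cv2.INTER_CUBIC))
cv2.imwrite(f'pics/s{n}z.png',cv2.resize(s2['pixels'][130:320,210:380],None,fx=3,fy=3,interpolation=cv2.INTER_CUBIC))
E
python3 look.py 4
```

```text
5.75 [440.571  22.297 275.771] [ 0.998  0.07  -0.    -0.   ] 6.903046324935388 [ 0.522 -0.513 -4.512] [-0.017  0.037 -0.038]
```

View pics/w4r.png

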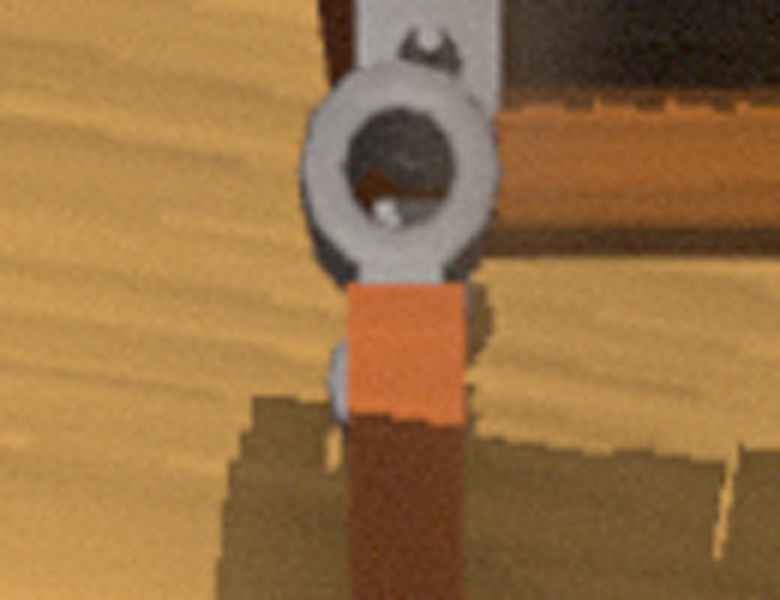

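View pics/t4z.png

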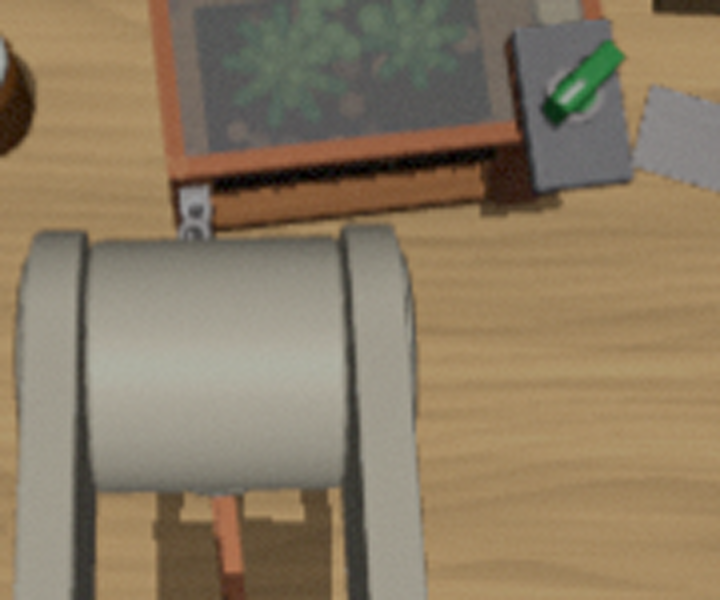

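View pics/s4z.png

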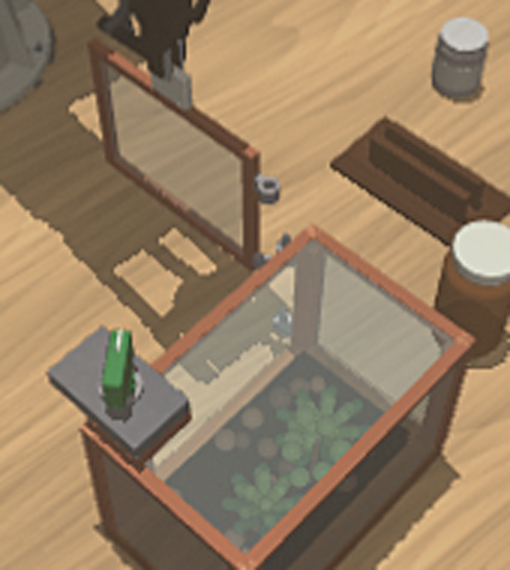

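View pics/w4.png

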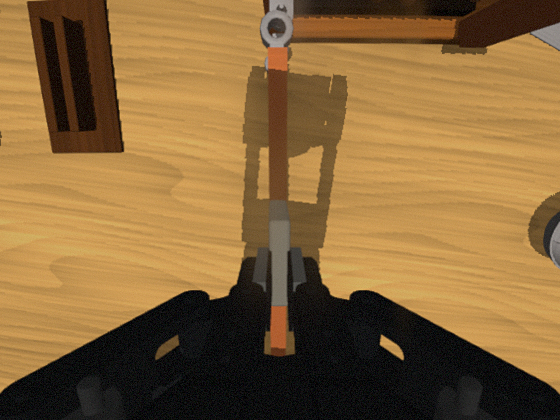

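```bash
python3 - <<'E'
from h import *
np.set_printoptions(precision=2,suppress=True)
w=load('w4')
f=lambda x,y:[210+(x+.5)/6-.5,(y+.5)/6-.5]
h=onz(w,[f(400.5,158.5)],235.2)[0];print('ring hi',h)
print('pin hi tip',onz(w,[f(431,40)],190)[0]); print('pin lo tip',onz(w,[f(387,211)],70)[0])
l=h.copy();l[2]=115.2;print('lower ring expected crop',(proj(w,l)[0]+.5-[210,0])*6)
t=load('t4');T=lambda x,y:[220+(x+.5)/4-.5,130+(y+.5)/4-.5]
print('top pin hi',onz(t,[T(195,235)],190),'lo',onz(t,[T(195,211)],70))
cv2.imwrite('pics/x.png',cv2.resize(t['pixels'][165:195,255:285],None,fx=16,fy=16,interpolation=cv2.INTER_CUBIC))
cv2.imwrite('pics/x1.png',cv2.resize(load('top0')['pixels'][165:205,255:295],None,fx=14,fy=14,interpolation=cv2.INTER_CUBIC))
cv2.imwrite('pics/x2.png',cv2.resize(load('w4')['pixels'][0:60,250:310],None,fx=10,fy=10,interpolation=cv2.INTER_CUBIC))
E
```

```text
ring hi [560.26  41.31 235.2 ]
pin hi tip [584.64  41.51 190.  ]
pin lo tip [593.24  49.69  70.  ]
lower ring expected crop [407.38 373.13]
top pin hi [[568.72  39.98 190.  ]] lo [[607.67  43.22  70.  ]]
```

View pics/x1.png

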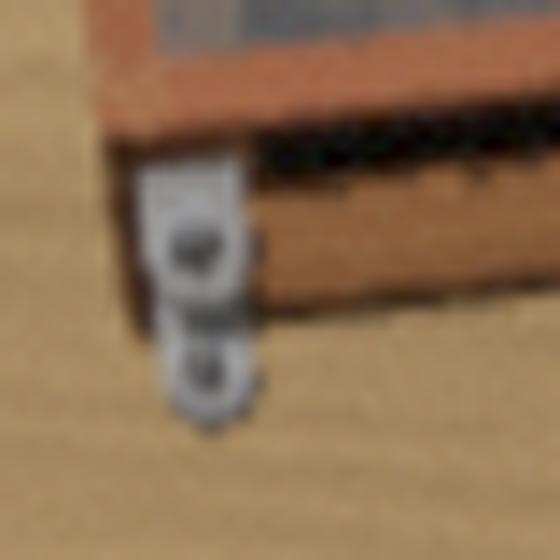

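View pics/x2.png

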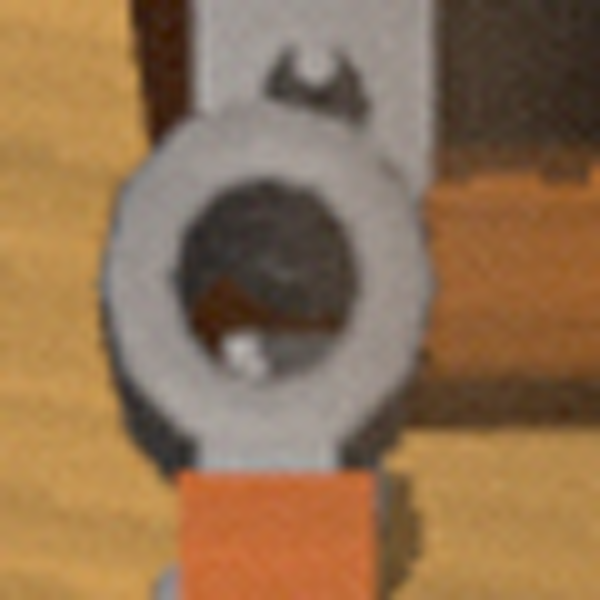

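send_rows --series '[{"linear": [8, -0.5, 0], "spin": 0, "jaw": -1}, {"linear": [10.5, -1, 0], "spin": 0, "jaw": -1}, {"linear": [6, 0, -4], "spin": 0, "jaw": -1}, {"linear": [0, 0, -8], "spin": 0, "jaw": -1}, {"linear": [0, 0, -8], "spin": 0, "jaw": -1}, {"linear": [0, 0, 0], "spin": 0, "jaw": -1}, {"linear": [0, 0, 0], "spin": 0, "jaw": -1}, {"linear": [0, 0, 0], "spin": 0, "jaw": -1}]' --squeeze 40

```text
clock: 6.65
eef_pos: [465.0, 20.2, 256.1]
eef_rot: [0.998, 0.069, 0.0, -0.0]
force: [-0.0, 0.0, -4.7]
finger_gap: 7.4
```

```bash
python3 look.py 5; python3 - <<'E'
from h import *
w=load('w5')
cv2.imwrite('pics/x.png',cv2.resize(w['pixels'][0:70,245:315],None,fx=8,fy=8,interpolation=cv2.INTER_CUBIC))
s=load('s5')
cv2.imwrite('pics/x1.png',cv2.resize(s['pixels'][170:250,280:330],None,fx=8,fy=7,interpolation=cv2.INTER_CUBIC))
E
```

```text
6.7 [465.075  20.185 256.203] [0.998 0.069 0.    0.   ] 7.044787510494417 [-0.077 -0.054 -5.229] [ 0.004 -0.037 -0.013]
```

View pics/x.png

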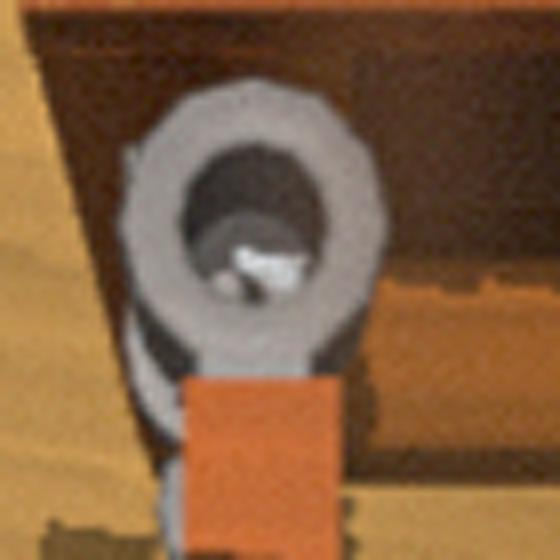

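View pics/x1.png

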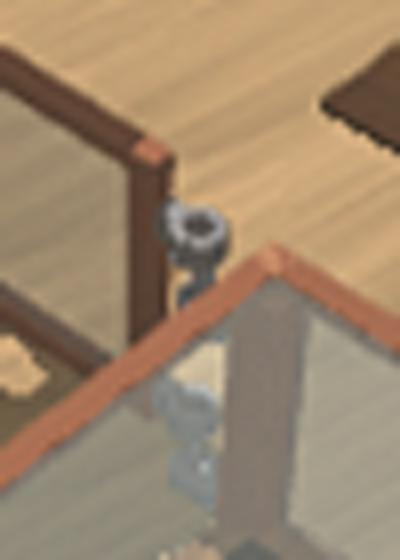

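```bash
python3 - <<'E'
from h import *
np.set_printoptions(precision=1,suppress=True)
w=load('w5');f=lambda x,y:[245+(x+.5)/8-.5,(y+.5)/8-.5]
g=lambda P:(proj(w,P)+.5-[245,0])*8-.5
h=onz(w,[f(254,206)],215.6)[0];print('ring',h)
for p in [(584.6,41.5,190),(584.6,41.5,181),(584.6,41.5,170),(h[0],h[1],197.6),(584.6,41.5,70),(h[0],h[1],95.6),(h[0]-.5,h[1]+3.4,95.6)]: print(p,g([p]))
w=load('w5');cv2.imwrite('pics/x.png',cv2.resize(w['pixels'][5:55,250:300],None,fx=12,fy=12,interpolation=cv2.INTER_NEAREST))
E
```

```text
ring [585.   39.1 215.6]
(584.6, 41.5, 190) [[226.8 295.6]]
(584.6, 41.5, 181) [[228.7 321.8]]
(584.6, 41.5, 170) [[231.  351.2]]
(np.float64(585.0073760908657), np.float64(39.10162388348643), 197.6) [[255.9 270.6]]
(584.6, 41.5, 70) [[244.3 529.5]]
(np.float64(585.0073760908657), np.float64(39.10162388348643), 95.6) [[262.4 494.2]]
(np.float64(584.5073760908657), np.float64(42.50162388348643), 95.6) [[233.2 494.4]]
```

View pics/x.png

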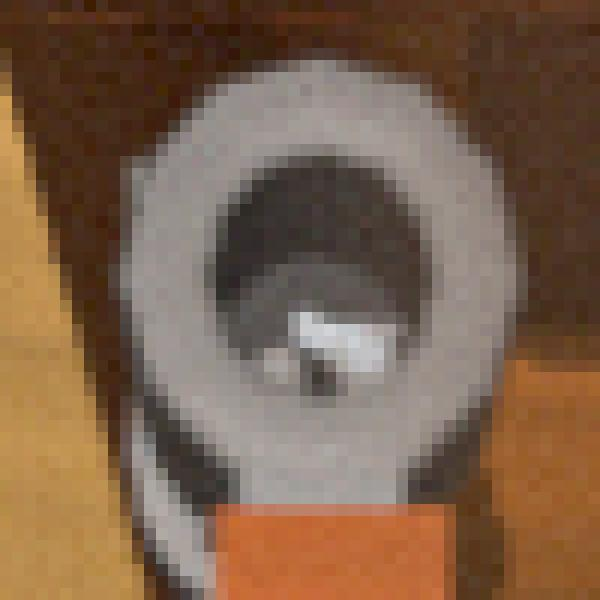

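send_rows --series '[{"linear": [0.5, 0.7, 0], "spin": 0, "jaw": -1}, {"linear": [0, 0, -3], "spin": 0, "jaw": -1}, {"linear": [0, 0, -3], "spin": 0, "jaw": -1}, {"linear": [0, 0, -2], "spin": 0, "jaw": -1}, {"linear": [0, 0, -2], "spin": 0, "jaw": -1}, {"linear": [0, 0, -2], "spin": 0, "jaw": -1}, {"linear": [0, 0, -2], "spin": 0, "jaw": -1}, {"linear": [0, 0, 0], "spin": 0, "jaw": -1}, {"linear": [0, 0, 0], "spin": 0, "jaw": -1}]' --squeeze 25

```text
clock: 7.7
eef_pos: [465.5, 20.9, 241.9]
eef_rot: [0.998, 0.069, -0.0, -0.0]
force: [1.0, 0.4, -5.0]
finger_gap: 7.4
```

```bash
python3 look.py 6; python3 - <<'E'
from h import *
w=load('w6')
cv2.imwrite('pics/x.png',cv2.resize(w['pixels'][0:70,245:315],None,fx=8,fy=8,interpolation=cv2.INTER_CUBIC))
s=load('s6')
cv2.imwrite('pics/x1.png',cv2.resize(s['pixels'][170:250,280:330],None,fx=8,fy=7,interpolation=cv2.INTER_CUBIC))
E
```

```text
7.75 [465.532  20.896 241.931] [ 0.998  0.069  0.    -0.   ] 7.083883832161992 [-0.908  0.871 -3.73 ] [0.025 0.029 0.008]
```

View pics/x.png

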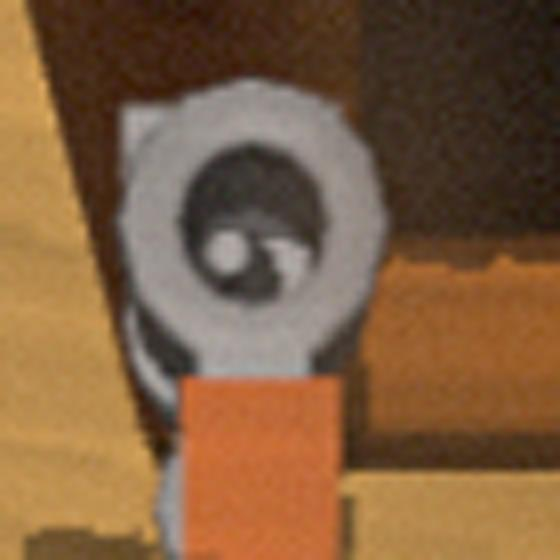

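View pics/x1.png

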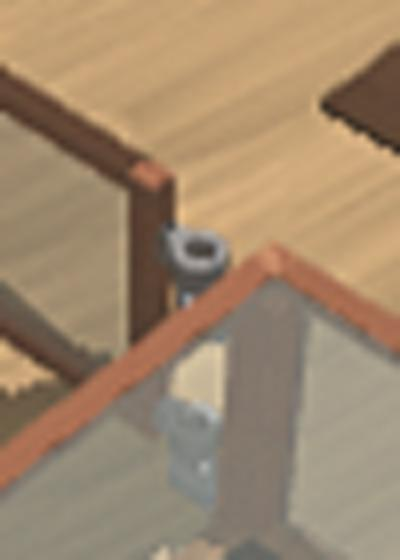

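```bash
python3 - <<'E'
from h import *
np.set_printoptions(precision=1,suppress=True)
w=load('w6');f=lambda x,y:[245+(x+.5)/8-.5,(y+.5)/8-.5]
print('ring',onz(w,[f(254,206)],201.3)[0],'tip',onz(w,[f(228,249)],190))
t=load('w4')
E
```

```text
ring [585.5  39.8 201.3] tip [[585.2  41.8 190. ]]
```

send_rows --series '[{"linear": [0, 0.3, 0], "spin": 0, "jaw": -1}, {"linear": [0, 0, -1.5], "spin": 0, "jaw": -1}, {"linear": [0, 0, -1.5], "spin": 0, "jaw": -1}, {"linear": [0, 0, -1.5], "spin": 0, "jaw": -1}, {"linear": [0, 0, 0], "spin": 0, "jaw": -1}]' --squeeze 20

```text
clock: 8.35
eef_pos: [465.5, 21.2, 237.2]
eef_rot: [0.998, 0.069, -0.0, -0.0]
force: [0.7, 0.8, -4.2]
finger_gap: 6.9
```

```bash
python3 look.py 7; python3 - <<'E'
from h import *
w=load('w7')
cv2.imwrite('pics/x.png',cv2.resize(w['pixels'][0:70,245:315],None,fx=8,fy=8,interpolation=cv2.INTER_CUBIC))
E
```

```text
8.4 [465.553  21.223 237.266] [ 0.998  0.069  0.    -0.   ] 6.9334270156426925 [ 0.297  1.047 -4.811] [-0.059 -0.133  0.025]
```

View pics/x.png

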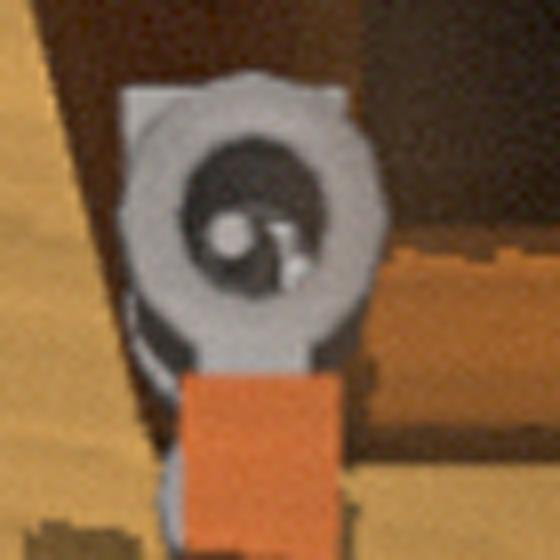

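send_rows --series '[{"linear": [0, 0, -1.5], "spin": 0, "jaw": -1}, {"linear": [0, 0, -1.5], "spin": 0, "jaw": -1}, {"linear": [0, 0, -1], "spin": 0, "jaw": -1}, {"linear": [0, 0, 0], "spin": 0, "jaw": -1}]'

```text
clock: 8.9
eef_pos: [465.4, 21.2, 233.2]
eef_rot: [0.998, 0.069, -0.0, -0.0]
force: [0.0, 0.7, -4.2]
finger_gap: 6.7
```

```bash
python3 look.py 8; python3 - <<'E'
from h import *
w=load('w8')
cv2.imwrite('pics/x.png',cv2.resize(w['pixels'][0:70,245:315],None,fx=8,fy=8,interpolation=cv2.INTER_CUBIC))
E
```

```text
8.95 [465.504  21.213 233.316] [ 0.998  0.069  0.    -0.   ] 7.061403069433327 [ 1.017 -0.184 -5.511] [ 0.002 -0.14   0.129]
```

View pics/x.png

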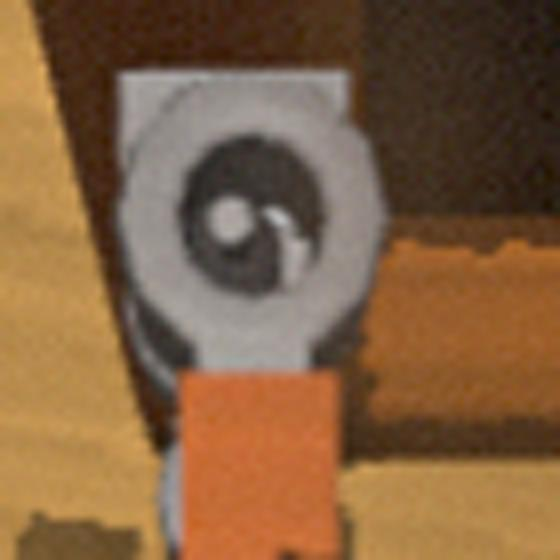

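send_rows --series '[{"linear": [0, 0, -1.5], "spin": 0, "jaw": -1}, {"linear": [0, 0, -1.5], "spin": 0, "jaw": -1}, {"linear": [0, 0, -1.5], "spin": 0, "jaw": -1}, {"linear": [0, 0, 0], "spin": 0, "jaw": -1}]'

```text
clock: 9.45
eef_pos: [465.5, 21.2, 228.7]
eef_rot: [0.998, 0.069, -0.0, -0.0]
force: [-0.2, 0.4, -3.9]
finger_gap: 7.4
```

```bash
python3 look.py 9; python3 - <<'E'
from h import *
w=load('w9')
cv2.imwrite('pics/x.png',cv2.resize(w['pixels'][0:70,245:315],None,fx=8,fy=8,interpolation=cv2.INTER_CUBIC))
s=load('s9')
cv2.imwrite('pics/x1.png',cv2.resize(s['pixels'][170:250,280:330],None,fx=8,fy=7,interpolation=cv2.INTER_CUBIC))
E
```

```text
9.5 [465.547  21.237 228.798] [ 0.998  0.069  0.    -0.   ] 7.251515770612414 [ 0.372  1.061 -4.375] [ 0.044 -0.207  0.061]
```

View pics/x.png

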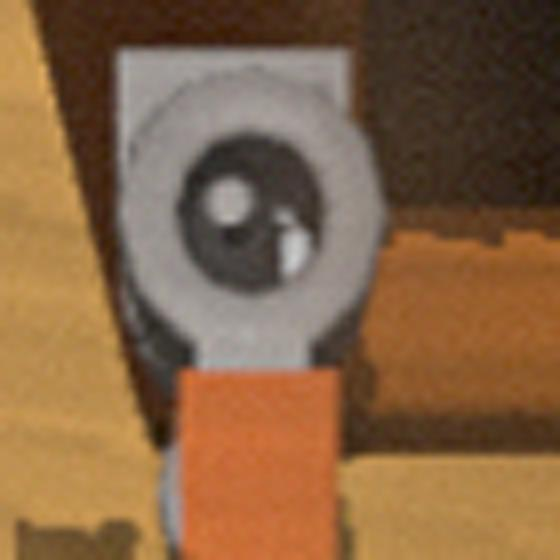

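View pics/x1.png

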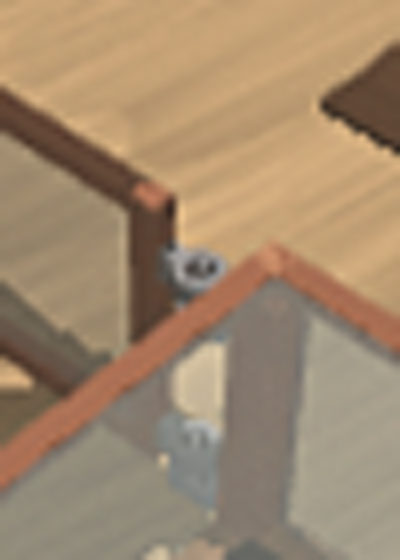

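send_rows --series '[{"linear": [0, 0, -1], "spin": 0, "jaw": -1}, {"linear": [0, 0, -1], "spin": 0, "jaw": -1}, {"linear": [0, 0, 0], "spin": 0, "jaw": -1}]'

```text
clock: 9.9
eef_pos: [465.2, 21.1, 227.5]
eef_rot: [0.998, 0.069, -0.0, 0.0]
force: [-5.0, -0.8, 5.9]
finger_gap: 7.3
```

```bash
python3 - <<'E'
from h import *
o=arm.get_obs();print(o['clock'],o['eef_pos'],o['force'],o['ft_torque'],o['finger_gap'])
E
```

```text
9.9 [465.16402619  21.1007395  227.50904566] [-5.0043406  -0.81231906  5.93007049] [-0.03094631  0.64070502  0.16729646] 7.291676243312997
```

send_rows --series '[{"linear": [0, 0, 0], "spin": 0, "jaw": -0.4}, {"linear": [0, 0, 0], "spin": 0, "jaw": -0.4}, {"linear": [0, 0, 0], "spin": 0, "jaw": -0.4}, {"linear": [0, 0, 0], "spin": 0, "jaw": -0.4}]'

```text
clock: 10.3
eef_pos: [465.6, 21.2, 226.9]
eef_rot: [0.998, 0.069, 0.0, 0.0]
force: [0.6, -0.5, 0.8]
finger_gap: 25.6
```

```bash
python3 look.py 10; python3 - <<'E'
from h import *
w=load('w10')
cv2.imwrite('pics/x.png',cv2.resize(w['pixels'][0:70,245:315],None,fx=8,fy=8,interpolation=cv2.INTER_CUBIC))
E
```

```text
10.35 [465.583  21.155 226.884] [0.998 0.069 0.    0.   ] 25.781896882942657 [ 0.34   0.414 -0.18 ] [ 0.035 -0.01  -0.008]
```

View pics/x.png

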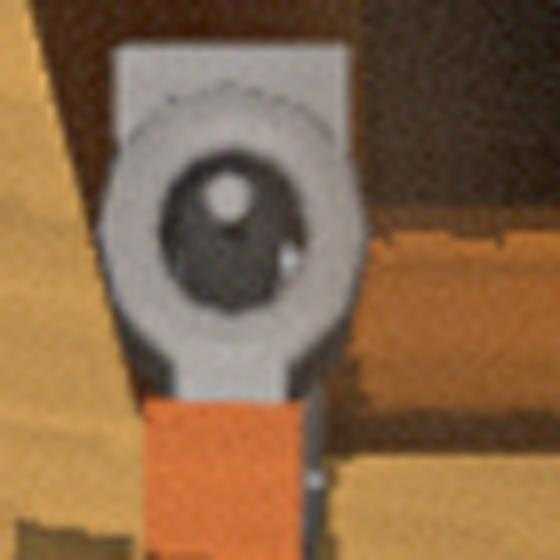

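View pics/w10.png

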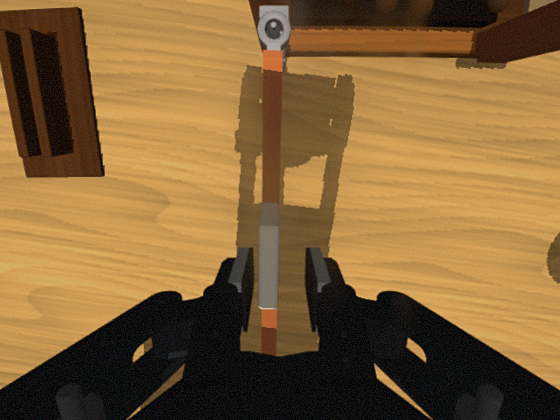

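View pics/s10z.png

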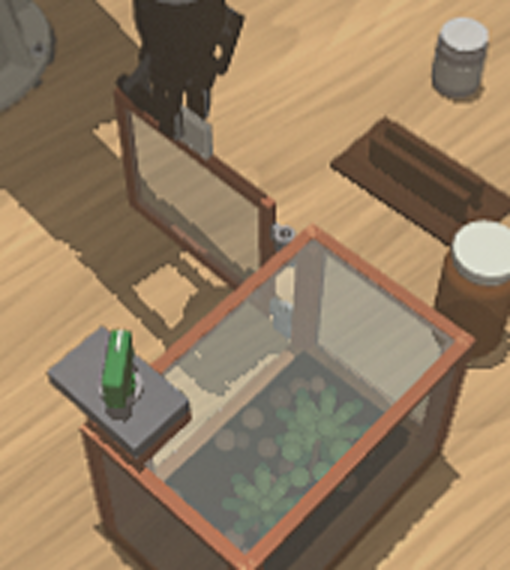

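send_rows --series '[{"linear": [-0.7, 5, 0], "spin": 0, "jaw": -0.4}, {"linear": [0, 0, 0], "spin": 0, "jaw": -0.4}, {"linear": [0, 0, 0], "spin": 0, "jaw": -1}, {"linear": [0, 0, 0], "spin": 0, "jaw": -1}, {"linear": [0, 0, 0], "spin": 0, "jaw": -1}, {"linear": [0, 0, 0], "spin": 0, "jaw": -1}]' --squeeze 20

```text
clock: 11.05
eef_pos: [464.7, 26.1, 226.9]
eef_rot: [0.998, 0.069, -0.0, 0.0]
force: [-0.8, -0.8, 0.4]
finger_gap: 8.9
```

```bash
python3 - <<'E'
from h import *
np.set_printoptions(precision=1,suppress=True)
o=arm.get_obs();print(o['clock'],o['eef_pos'],o['force'],o['ft_torque'],o['finger_gap'])
pin=np.array([585.0,41.5]);v=o['eef_pos'][:2]-pin;r=np.hypot(*v);a=np.degrees(np.arctan2(v[1],v[0]))%360;print(r,a)
st=[4]+[8]*9+[4]
th=np.radians(a+np.r_[0,np.cumsum(st)]);P=pin+r*np.c_[np.cos(th),np.sin(th)]
q=np.round(P-P[0],1);print(np.diff(q,axis=0).tolist(),np.radians(st).round(4))
s=snap('scene','s11');w=snap('wrist','w11')
w=load('w11');f=lambda x,y:[245+(x+.5)/8-.5,(y+.5)/8-.5]
cv2.imwrite('pics/x.png',cv2.resize(w['pixels'][0:70,245:315],None,fx=8,fy=8,interpolation=cv2.INTER_CUBIC))
E
```

```text
11.05 [464.7  26.1 226.9] [-0.8 -0.8  0.4] [-0.2  0.1 -0. ] 8.929445863326524
121.23482242549258 187.29435333962098
[[1.4, -8.4], [4.4, -16.299999999999997], [6.7, -15.500000000000004], [8.8, -14.5], [10.7, -13.0], [12.399999999999999, -11.5], [13.899999999999999, -9.599999999999994], [15.200000000000003, -7.6000000000000085], [16.0, -5.5], [16.599999999999994, -3.0999999999999943], [8.400000000000006, -0.7000000000000028]] [0.1 0.1 0.1 0.1 0.1 0.1 0.1 0.1 0.1 0.1 0.1]
```

View pics/x.png

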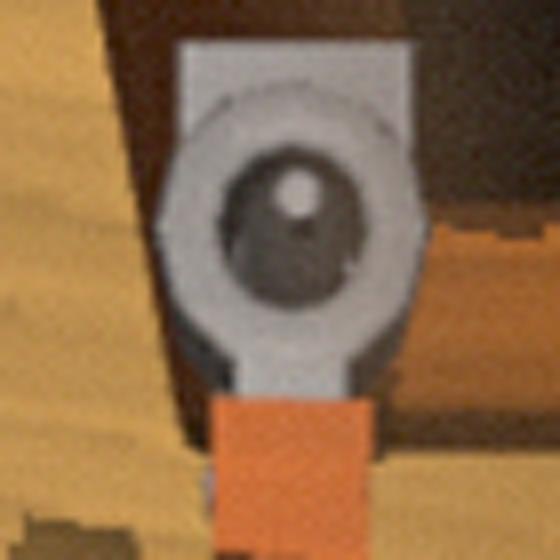

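send_rows --series '[{"linear": [1.4, -8.4, 0], "spin": 0.07, "jaw": -1}, {"linear": [4.4, -16.3, 0], "spin": 0.14, "jaw": -1}, {"linear": [6.7, -15.5, 0], "spin": 0.14, "jaw": -1}, {"linear": [8.8, -14.5, 0], "spin": 0.14, "jaw": -1}, {"linear": [10.7, -13.0, 0], "spin": 0.14, "jaw": -1}, {"linear": [12.4, -11.5, 0], "spin": 0.14, "jaw": -1}, {"linear": [13.9, -9.6, 0], "spin": 0.14, "jaw": -1}, {"linear": [15.2, -7.6, 0], "spin": 0.14, "jaw": -1}, {"linear": [16.0, -5.5, 0], "spin": 0.14, "jaw": -1}, {"linear": [16.6, -3.1, 0], "spin": 0.14, "jaw": -1}, {"linear": [8.4, -0.7, 0], "spin": 0.07, "jaw": -1}, {"linear": [0, 0, 0], "spin": 0, "jaw": -1}, {"linear": [0, 0, 0], "spin": 0, "jaw": -1}, {"linear": [0, 0, 0], "spin": 0, "jaw": -1}]'

```text
clock: 12.55
eef_pos: [579.1, -79.9, 227.2]
eef_rot: [0.719, 0.695, 0.0, 0.0]
force: [1.1, -4.1, 3.1]
finger_gap: 8.9
```

```bash
python3 look.py 12
```

```text
12.6 [579.12  -79.8   227.259] [0.719 0.695 0.    0.   ] 8.800355943582394 [ 1.338 -4.871  2.617] [-0.822 -0.228 -0.16 ]
```

View pics/s12z.png

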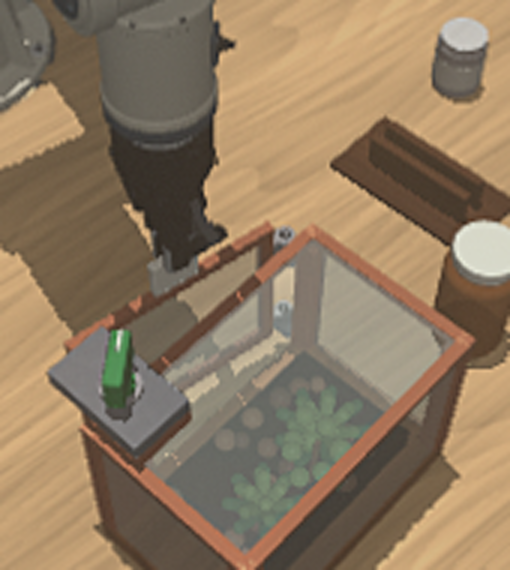

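View pics/w12.png

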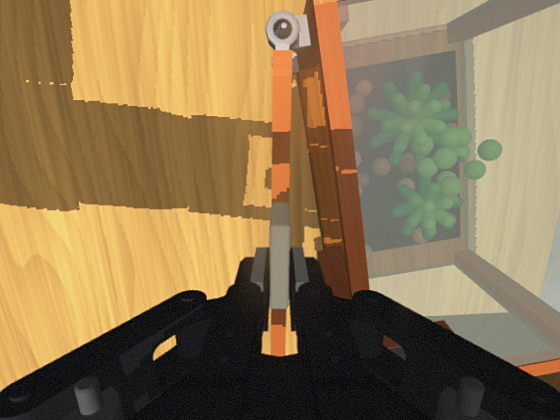

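View pics/t12z.png

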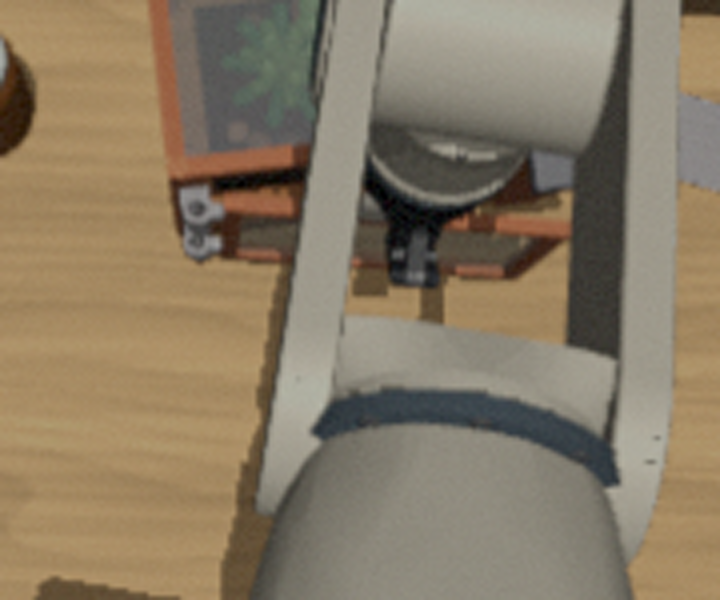

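send_rows --series '[{"linear": [4.2, 0.2, 0], "spin": 0.035, "jaw": -1}, {"linear": [4.2, 0.2, 0], "spin": 0.035, "jaw": -1}, {"linear": [4.2, 0.2, 0], "spin": 0.035, "jaw": -1}, {"linear": [4.2, 0.3, 0], "spin": 0.035, "jaw": -1}, {"linear": [2, 0.2, 0], "spin": 0.017, "jaw": -1}, {"linear": [2, 0.2, 0], "spin": 0.017, "jaw": -1}, {"linear": [0, 0, 0], "spin": 0, "jaw": -1}, {"linear": [0, 0, 0], "spin": 0, "jaw": -1}]'

```text
clock: 13.5
eef_pos: [600.4, -78.6, 227.6]
eef_rot: [0.655, 0.755, 0.0, 0.001]
force: [1.0, -5.4, 4.7]
finger_gap: 9.3
```

```bash
python3 look.py 13
```

```text
13.55 [600.392 -78.615 227.65 ] [0.655 0.755 0.    0.001] 9.152834408657942 [ 1.59  -5.196  5.23 ] [-1.002 -0.218 -0.108]
```

View pics/s13z.png

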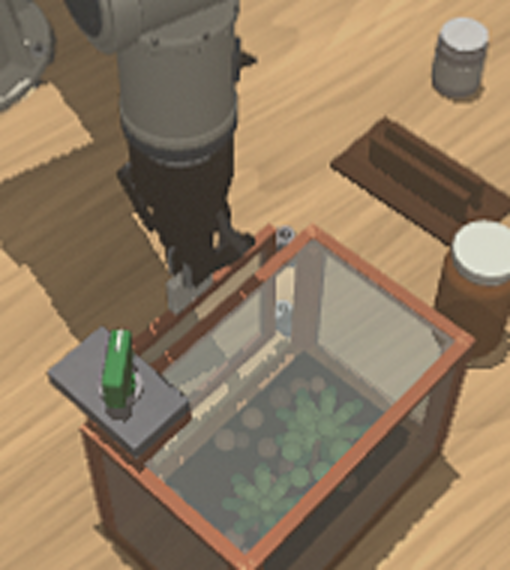

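View pics/w13.png

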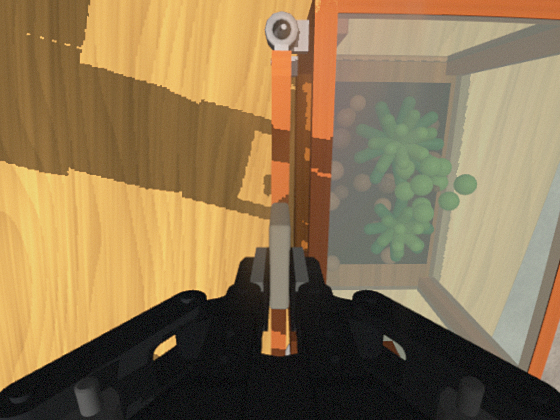

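send_rows --series '[{"linear": [1.2, 0.2, 0], "spin": 0.01, "jaw": -1}, {"linear": [1.2, 0.2, 0], "spin": 0.01, "jaw": -1}, {"linear": [0, 0, 0], "spin": 0, "jaw": -1}, {"linear": [0, 0, 0], "spin": 0, "jaw": -1}]'

```text
clock: 14.05
eef_pos: [602.8, -78.3, 227.7]
eef_rot: [0.648, 0.762, 0.0, 0.001]
force: [1.1, -5.6, 5.0]
finger_gap: 9.1
```

```bash
python3 look.py 14
```

```text
14.1 [602.803 -78.255 227.679] [0.648 0.762 0.    0.001] 9.134559160705562 [ 2.113 -5.643  5.839] [-1.074 -0.249 -0.164]
```

send_rows --series '[{"linear": [1.2, 0.2, 0], "spin": 0.01, "jaw": -1}, {"linear": [1.2, 0.2, 0], "spin": 0.01, "jaw": -1}, {"linear": [0, 0, 0], "spin": 0, "jaw": -1}, {"linear": [0, 0, 0], "spin": 0, "jaw": -1}]'

```text
clock: 14.6
eef_pos: [604.1, -78.0, 227.7]
eef_rot: [0.64, 0.768, -0.001, 0.0]
force: [-2.7, -7.1, 8.7]
finger_gap: 8.8
```

```bash
python3 look.py 15;  python3 - <<'E'
from h import *
w=load('w15')
cv2.imwrite('pics/x.png',cv2.resize(w['pixels'][0:220,220:350],None,fx=3,fy=2.7,interpolation=cv2.INTER_CUBIC))
E
```

```text
14.65 [604.155 -78.006 227.675] [ 0.64   0.768 -0.001  0.   ] 9.125152844124012 [-3.715 -6.358  7.843] [-1.103  0.544 -0.436]
```

View pics/x.png

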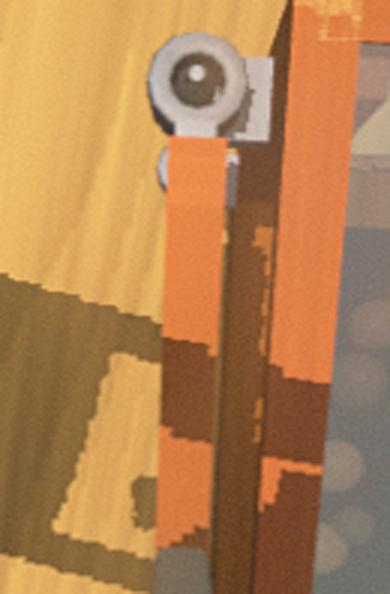

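View pics/t15z.png

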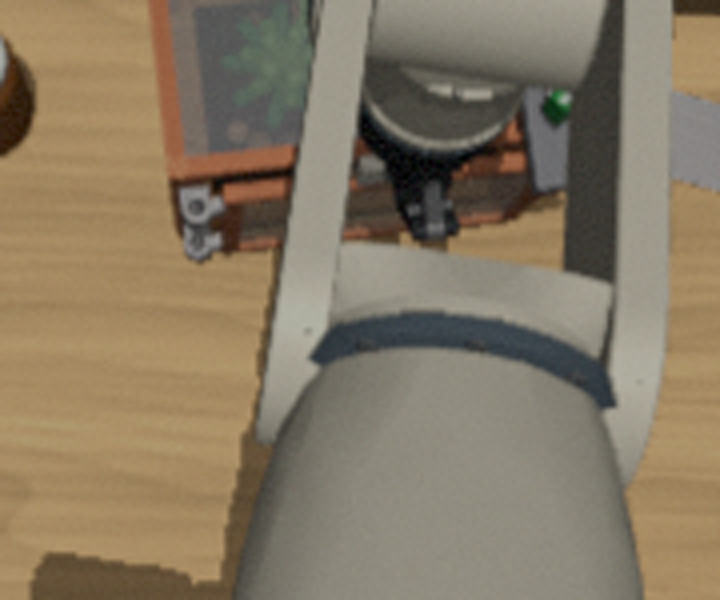

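send_rows --series '[{"linear": [0.8, 0.1, 0], "spin": 0, "jaw": -1}, {"linear": [0, 0, 0], "spin": 0, "jaw": -1}, {"linear": [0, 0, 0], "spin": 0, "jaw": -0.2}, {"linear": [0, 0, 0], "spin": 0, "jaw": -0.2}, {"linear": [0, 0, 0], "spin": 0, "jaw": -0.2}, {"linear": [0, 0, 10], "spin": 0, "jaw": -0.2}, {"linear": [0, 0, 30], "spin": 0, "jaw": -0.2}, {"linear": [0, 0, 40], "spin": 0, "jaw": 0.2}, {"linear": [-10, 0, 40], "spin": 0, "jaw": 0.2}, {"linear": [-40, 0, 0], "spin": 0, "jaw": 0.2}, {"linear": [-40, 0, 0], "spin": 0, "jaw": 0.2}, {"linear": [0, 0, 0], "spin": 0, "jaw": 0.2}, {"linear": [0, 0, 0], "spin": 0, "jaw": 0.2}]'

```text
clock: 16.05
eef_pos: [515.6, -77.2, 348.0]
eef_rot: [0.64, 0.768, 0.001, 0.001]
force: [0.4, 0.4, 0.2]
finger_gap: 51.0
```

```bash
python3 look.py 16
```

```text
16.1 [516.318 -77.244 347.704] [0.64  0.768 0.    0.001] 50.94261203586561 [ 1.286 -0.072 -0.645] [-0.044 -0.013  0.016]
```

View pics/s16z.png

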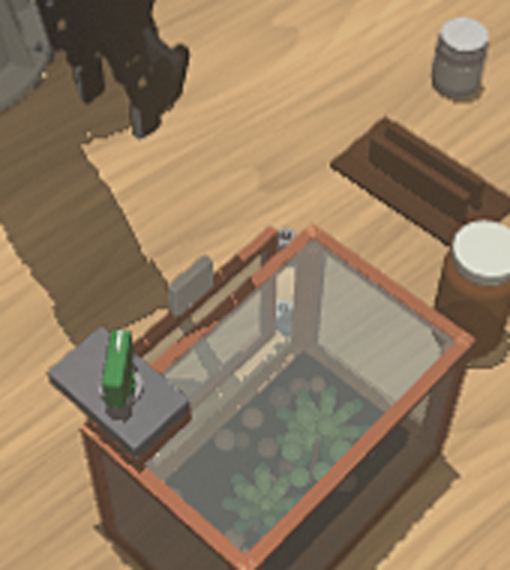

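View pics/w16.png

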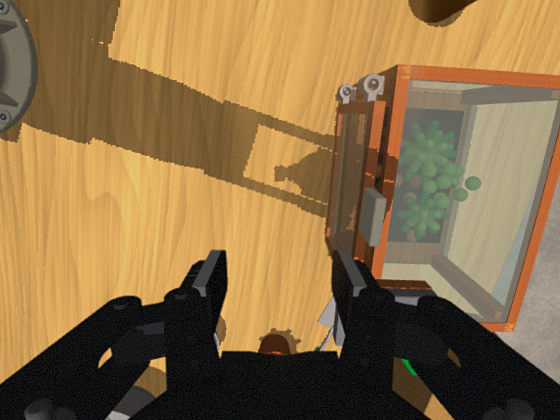

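View pics/t16z.png

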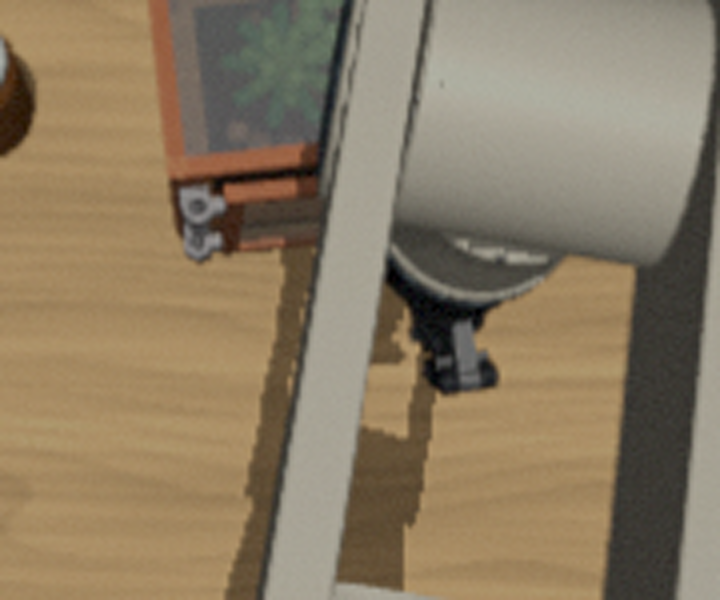

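```bash
python3 - <<'E'
from h import *
np.set_printoptions(precision=1,suppress=True)
t=load('top0');s=load('scene0')
f=lambda o,k,p:[o[0]+(p[0]+.5)/k-.5,o[1]+(p[1]+.5)/k-.5]
Z2=lambda p:f((245,80),5,p);Z4=lambda p:f((220,200),5,p)
for a,b in [((630,272),(180,405)),((518,288),(268,320)),((663,475),(30,272)),((545,488),(120,195))]:
    print(tri([(t,Z2(a)),(s,Z4(b))]))
for n,l in(('t',t),('s',s)):
    hsv=cv2.cvtColor(l['pixels'],cv2.COLOR_BGR2HSV);m=cv2.inRange(hsv,(45,120,60),(75,255,255))
    c=(340,130,390,170) if n=='t' else (235,230,275,275)
    cv2.imwrite(f'pics/k{n}.png',cv2.resize(l['pixels'][c[1]:c[3],c[0]:c[2]],None,fx=12,fy=12,interpolation=cv2.INTER_CUBIC))
E
```

```text
(array([ 701.1, -203.1,  233.8]), [array([-0.3, -0.2]), array([-0.4,  0. ])])
(array([ 691.4, -147.1,  235.7]), [array([-0.8, -0.5]), array([-0.9,  0.1])])
(array([ 601. , -217.6,  234.3]), [array([-0.3, -0.2]), array([-0.3,  0. ])])
(array([ 592.9, -160.4,  236.1]), [array([-0.4, -0.3]), array([-0.5,  0. ])])
```

View pics/kt.png

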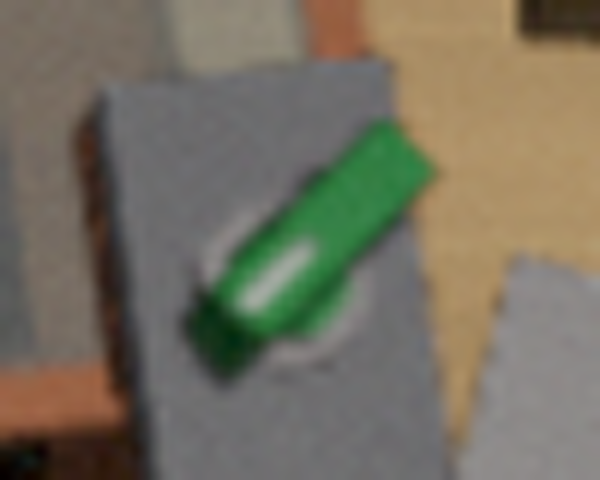

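View pics/ks.png

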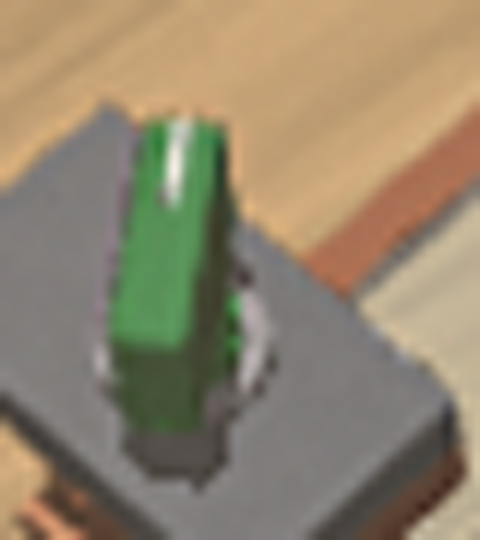

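```bash
python3 - <<'E'
from h import *
np.set_printoptions(precision=1,suppress=True)
t=load('top0');s=load('scene0')
f=lambda o,k,p:[o[0]+(p[0]+.5)/k-.5,o[1]+(p[1]+.5)/k-.5]
T=lambda p:f((340,130),12,p);S=lambda p:f((235,230),12,p)
for z in (281,):
  a,b=onz(t,[T((410,147)),T((242,312))],z);print('top',a,b,(a+b)/2,np.linalg.norm(a-b),np.degrees(np.arctan2(*(b-a)[:2][::-1])))
  a,b=onz(s,[S((185,122)),S((151,340))],z);print('scene',a,b,(a+b)/2,np.linalg.norm(a-b),np.degrees(np.arctan2(*(b-a)[:2][::-1])))
print(tri([(t,T((326,230))),(s,S((168,231)))]))
# white washer ring on housing z=235
print('washer',onz(t,[T((285,285))],236))
# door leaf direction from w16
w=load('w16')
a,b=onz(w,[[385,100],[373,265]],215);print('leaf',a,b,np.degrees(np.arctan2(*(b-a)[:2][::-1])))
cv2.imwrite('pics/x.png',cv2.resize(w['pixels'][60:310,320:460],None,fx=3,fy=2.4,interpolation=cv2.INTER_CUBIC))
E
```

```text
top [ 666.8 -200.3  281. ] [ 633.3 -167.6  281. ] [ 650.1 -183.9  281. ] 46.87278351189953 135.74578517136962
scene [ 631.5 -163.3  281. ] [ 666.4 -195.9  281. ] [ 648.9 -179.6  281. ] 47.726724840724074 -43.096156987240846
(array([ 649.9, -182. ,  283.7]), [array([-0.6, -0.3]), array([-0.7,  0.1])])
washer [[ 651.3 -185.   236. ]]
leaf [592.4  25.1 215. ] [ 623.9 -132.9  215. ] -78.71594627381646
```

View pics/x.png

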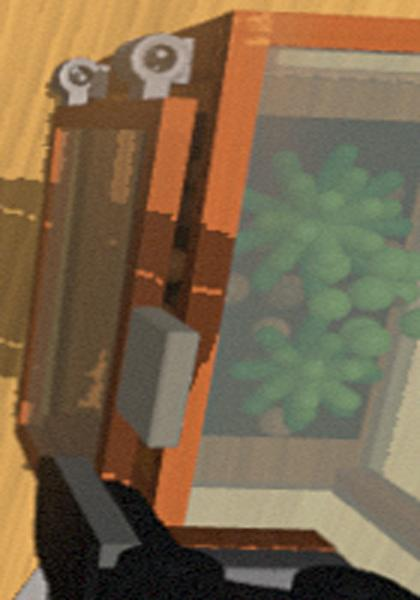

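send_rows --series '[{"linear": [13, -11, 0], "spin": 0.1, "jaw": 0.2}, {"linear": [24, -19, 0], "spin": 0.1, "jaw": 0.2}, {"linear": [30, -23, 0], "spin": 0.12, "jaw": 0.2}, {"linear": [30, -23, 0], "spin": 0.12, "jaw": 0.2}, {"linear": [24, -19, -4], "spin": 0.1, "jaw": 0.2}, {"linear": [13, -11, -4], "spin": 0.09, "jaw": 0.2}, {"linear": [0, 0, 0], "spin": 0, "jaw": 0.2}, {"linear": [0, 0, 0], "spin": 0, "jaw": 0.2}, {"linear": [0, 0, 0], "spin": 0, "jaw": 0.2}]'

```text
clock: 17.1
eef_pos: [649.5, -182.7, 338.9]
eef_rot: [0.371, 0.929, 0.0, -0.0]
force: [1.1, -0.4, -0.6]
finger_gap: 51.3
```

```bash
python3 look.py 17
```

```text
17.15 [ 649.443 -182.684  339.21 ] [0.371 0.929 0.    0.   ] 51.12130474027126 [-0.252  0.005  0.135] [-0.017 -0.013  0.05 ]
```

View pics/w17.png

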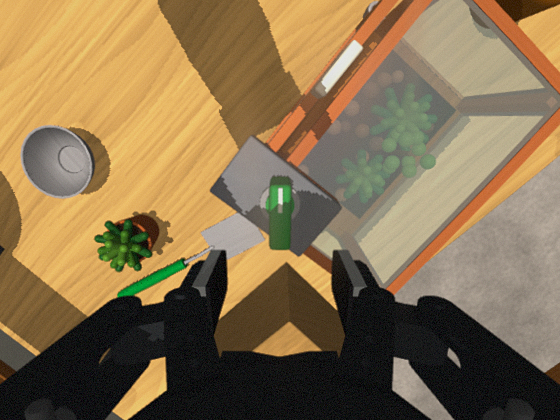

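```bash
python3 - <<'E'
from h import *
np.set_printoptions(precision=1,suppress=True)
w=load('w17')
cv2.imwrite('pics/x.png',cv2.resize(w['pixels'][160:260,240:320],None,fx=6,fy=6,interpolation=cv2.INTER_CUBIC))
E
```

```text
(no output)
```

View pics/x.png

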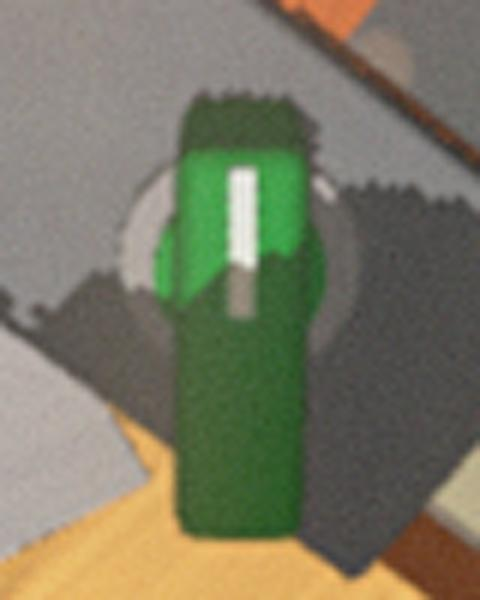

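```bash
python3 - <<'E'
from h import *
np.set_printoptions(precision=1,suppress=True)
w=load('w17')
f=lambda x,y:[240+(x+.5)/6-.5,160+(y+.5)/6-.5]
a,b=onz(w,[f(242,150),f(240,537)],281);print(a,b,(a+b)/2,np.linalg.norm(a-b),np.degrees(np.arctan2(*(a-b)[:2][::-1])))
print('washer',onz(w,[f(240,262)],236))
E
```

```text
[ 631.3 -164.6  281. ] [ 666.8 -198.6  281. ] [ 649.  -181.6  281. ] 49.17102521510839 136.22431220954854
washer [[ 649.8 -182.5  236. ]]
```

send_rows --series '[{"linear": [0, 0.4, -20], "spin": 0, "jaw": 0.2}, {"linear": [0, 0, -30], "spin": 0, "jaw": 0.2}, {"linear": [0, 0, -20], "spin": 0, "jaw": 0.2}, {"linear": [0, 0, -11], "spin": 0, "jaw": 0.2}, {"linear": [0, 0, 0], "spin": 0, "jaw": 0.2}, {"linear": [0, 0, 0], "spin": 0, "jaw": -1}, {"linear": [0, 0, 0], "spin": 0, "jaw": -1}, {"linear": [0, 0, 0], "spin": 0, "jaw": -1}, {"linear": [0, 0, 0], "spin": 0, "jaw": -1}, {"linear": [0, 0, 0], "spin": 0, "jaw": -1}]' --squeeze 60

```text
clock: 18.25
eef_pos: [650.5, -183.0, 259.6]
eef_rot: [0.37, 0.929, 0.0, 0.001]
force: [0.3, 0.3, 6.4]
finger_gap: 13.9
```

```bash
cat > st.py <<'E'
from h import *
np.set_printoptions(precision=3,suppress=True)
o=arm.get_obs();q=o['eef_rot'];a=2*np.arctan2(q[1],q[0])
print(o['clock'],o['eef_pos'],'ang',a,'turn',2.380-a,o['force'],'tq',o['ft_torque'],o['finger_gap'])
E
python3 st.py
```

```text
18.25 [ 650.486 -183.045  259.582] ang 2.3827976002881557 turn -0.002797600288155788 [0.274 0.284 6.398] tq [0.152 0.088 0.002] 13.93738552668384
```

send_rows --series '[{"linear": [0, 0, 0], "spin": -0.1, "jaw": -1}, {"linear": [0, 0, 0], "spin": -0.1, "jaw": -1}, {"linear": [0, 0, 0], "spin": -0.1, "jaw": -1}, {"linear": [0, 0, 0], "spin": -0.1, "jaw": -1}]'

```text
clock: 18.65
eef_pos: [650.0, -183.4, 259.6]
eef_rot: [0.549, 0.836, -0.0, 0.001]
force: [-2.9, -0.7, 6.6]
finger_gap: 14.1
```

```bash
python3 st.py
```

```text
18.65 [ 650.013 -183.408  259.579] ang 1.9786302142738257 turn 0.4013697857261742 [-2.929 -0.679  6.579] tq [-0.117  0.48   0.034] 14.078870329453544
```

send_rows --series '[{"linear": [0, 0, 0], "spin": -0.04, "jaw": -1}, {"linear": [0, 0, 0], "spin": -0.04, "jaw": -1}]'

```text
clock: 18.85
eef_pos: [649.9, -183.4, 259.6]
eef_rot: [0.581, 0.814, -0.0, 0.001]
force: [-3.4, -1.1, 7.7]
finger_gap: 13.7
```

```bash
python3 st.py
```

```text
18.85 [ 649.895 -183.418  259.56 ] ang 1.900972886912904 turn 0.479027113087096 [-3.374 -1.088  7.72 ] tq [-0.172  0.505  0.095] 13.702971459214137
```

send_rows --series '[{"linear": [0, 0, 0], "spin": -0.04, "jaw": -1}]'

```text
clock: 18.95
eef_pos: [649.9, -183.4, 259.6]
eef_rot: [0.597, 0.802, -0.0, 0.001]
force: [-2.2, -0.2, 7.3]
finger_gap: 14.2
```

```bash
python3 st.py
```

```text
18.95 [ 649.857 -183.408  259.577] ang 1.8611634835888111 turn 0.5188365164111888 [-2.204 -0.169  7.343] tq [-0.108  0.613  0.074] 14.172342266135216
```

send_rows --series '[{"linear": [0, 0, 0], "spin": -0.05, "jaw": -1}]'

```text
clock: 19.05
eef_pos: [649.8, -183.4, 259.6]
eef_rot: [0.617, 0.787, -0.0, 0.001]
force: [-3.7, -0.1, 7.2]
finger_gap: 14.2
```

```bash
python3 st.py
```

```text
19.05 [ 649.751 -183.446  259.573] ang 1.8110613229245665 turn 0.5689386770754334 [-3.739 -0.1    7.209] tq [-0.176  0.654  0.076] 14.238704005157452
```

send_rows --series '[{"linear": [0, 0, 0], "spin": -0.05, "jaw": -1}]'

```text
clock: 19.15
eef_pos: [649.7, -183.5, 259.6]
eef_rot: [0.637, 0.771, -0.0, 0.001]
force: [-3.4, -0.0, 8.2]
finger_gap: 13.7
```

```bash
python3 st.py
```

```text
19.15 [ 649.736 -183.461  259.569] ang 1.760853794328513 turn 0.6191462056714869 [-3.418 -0.04   8.161] tq [-0.194  0.671  0.249] 13.688372335471335
```

send_rows --series '[{"linear": [0, 0, 0], "spin": -0.05, "jaw": -1}]'

```text
clock: 19.25
eef_pos: [649.7, -183.5, 259.5]
eef_rot: [0.656, 0.755, -0.0, 0.001]
force: [-3.7, -1.2, 8.3]
finger_gap: 14.2
```

```bash
python3 st.py
```

```text
19.25 [ 649.65  -183.499  259.545] ang 1.7109654646367176 turn 0.6690345353632823 [-3.67  -1.189  8.265] tq [-0.177  0.759  0.209] 14.18877771136731
```

send_rows --series '[{"linear": [0, 0, 0], "spin": -0.05, "jaw": -1}, {"linear": [0, 0, 0], "spin": -0.05, "jaw": -1}]'

```text
clock: 19.45
eef_pos: [649.5, -183.5, 259.6]
eef_rot: [0.693, 0.721, -0.0, 0.001]
force: [-4.0, -0.1, 8.4]
finger_gap: 13.9
```

```bash
python3 st.py
```

```text
19.45 [ 649.497 -183.503  259.568] ang 1.6109939174000854 turn 0.7690060825999145 [-3.972 -0.091  8.365] tq [-0.165  0.845  0.277] 13.910432910675237
```

send_rows --series '[{"linear": [0, 0, 0], "spin": -0.05, "jaw": -1}, {"linear": [0, 0, 0], "spin": -0.05, "jaw": -1}]'

```text
clock: 19.65
eef_pos: [649.4, -183.5, 259.6]
eef_rot: [0.728, 0.686, -0.0, 0.001]
force: [-4.8, -1.3, 9.1]
finger_gap: 13.9
```

```bash
python3 st.py
```

```text
19.65 [ 649.365 -183.487  259.576] ang 1.510996830688797 turn 0.8690031693112028 [-4.778 -1.333  9.096] tq [-0.182  0.89   0.194] 13.916394034202764
```

send_rows --series '[{"linear": [0, 0, 0], "spin": -0.06, "jaw": -1}, {"linear": [0, 0, 0], "spin": -0.06, "jaw": -1}, {"linear": [0, 0, 0], "spin": -0.06, "jaw": -1}, {"linear": [0, 0, 0], "spin": -0.06, "jaw": -1}, {"linear": [0, 0, 0], "spin": -0.06, "jaw": -1}, {"linear": [0, 0, 0], "spin": -0.06, "jaw": -1}, {"linear": [0, 0, 0], "spin": -0.06, "jaw": -1}, {"linear": [0, 0, 0], "spin": -0.06, "jaw": -1}, {"linear": [0, 0, 0], "spin": -0.04, "jaw": -1}, {"linear": [0, 0, 0], "spin": 0, "jaw": -1}, {"linear": [0, 0, 0], "spin": 0, "jaw": -1}]'

```text
clock: 20.75
eef_pos: [648.7, -183.2, 259.5]
eef_rot: [0.879, 0.476, -0.001, 0.0]
force: [-7.7, -0.2, 9.7]
finger_gap: 14.2
```

```bash
python3 st.py; python3 look.py 18
```

```text
20.75 [ 648.652 -183.249  259.522] ang 0.992648551426655 turn 1.387351448573345 [-7.698 -0.172  9.678] tq [-0.018  1.417  0.039] 14.197833645951558
20.8 [ 648.652 -183.267  259.543] [ 0.879  0.476 -0.001  0.   ] 14.177533182310542 [-7.369  0.277  9.628] [-0.008  1.463  0.064]
```

View pics/w18.png

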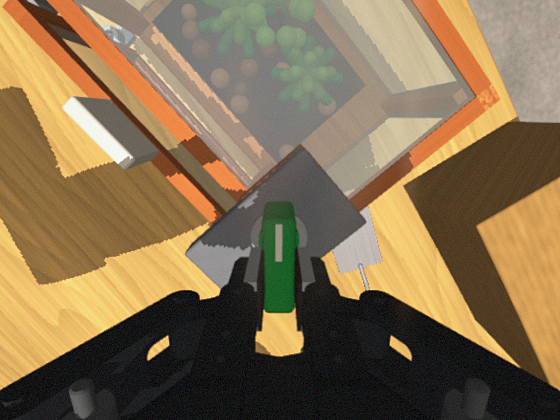

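send_rows --series '[{"linear": [0, 0, 0], "spin": 0, "jaw": 0.2}, {"linear": [0, 0, 0], "spin": 0, "jaw": 0.2}, {"linear": [0, 0, 0], "spin": 0, "jaw": 0.2}, {"linear": [0, 0, 0], "spin": 0, "jaw": 0.2}, {"linear": [0, 0, 15], "spin": 0, "jaw": 0.2}, {"linear": [0, 0, 30], "spin": 0, "jaw": 0.2}, {"linear": [0, 0, 35], "spin": 0, "jaw": 0.2}, {"linear": [0, 0, 0], "spin": 0, "jaw": 0.2}, {"linear": [0, 0, 0], "spin": 0, "jaw": 0.2}, {"linear": [0, 0, 0], "spin": 0, "jaw": 0.2}]'

```text
clock: 21.9
eef_pos: [649.3, -182.8, 337.4]
eef_rot: [0.879, 0.476, -0.0, -0.0]
force: [0.5, 0.0, 1.1]
finger_gap: 51.6
```

```bash
python3 st.py; python3 look.py 19; python3 - <<'E'
from h import *
w=load('w19')
cv2.imwrite('pics/x.png',cv2.resize(w['pixels'][150:270,230:330],None,fx=5,fy=5,interpolation=cv2.INTER_CUBIC))
E
```

```text
21.9 [ 649.309 -182.782  337.406] ang 0.9928403129689539 turn 1.3871596870310459 [0.546 0.036 1.068] tq [-0.046  0.002 -0.018] 51.553169796094025
21.95 [ 649.184 -182.741  336.97 ] [ 0.879  0.476 -0.001 -0.001] 51.41872441242442 [-0.752 -0.929 -0.436] [0.009 0.038 0.026]
```

View pics/x.png

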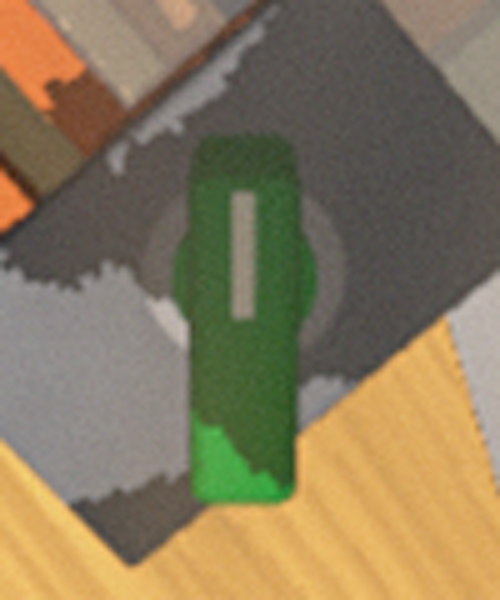

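View pics/w19.png

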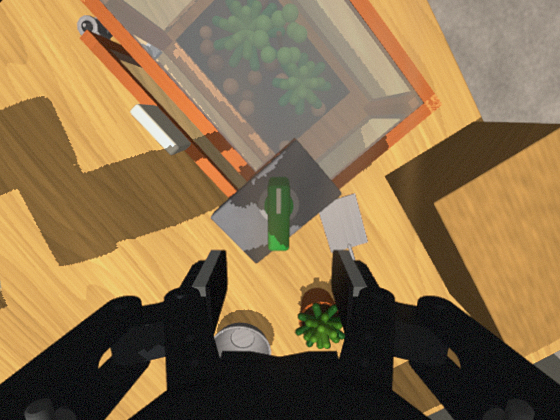

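View pics/s19z.png

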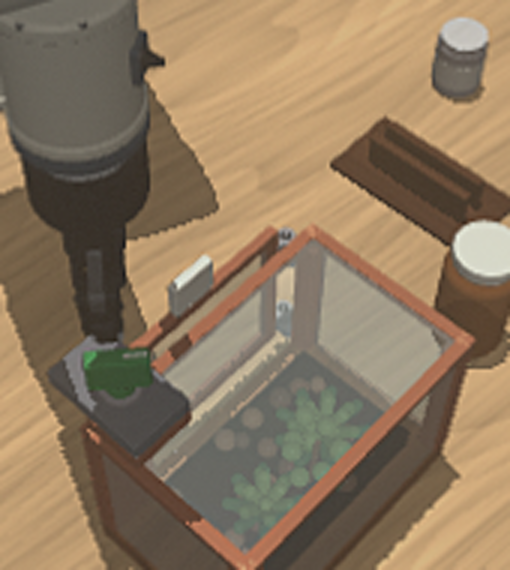

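send_rows --series '[{"linear": [-10, -10, 20], "spin": 0, "jaw": 0.2}, {"linear": [-30, -30, 10], "spin": 0, "jaw": 0.2}, {"linear": [-35, -35, 0], "spin": 0, "jaw": 0.2}, {"linear": [-35, -35, 0], "spin": 0, "jaw": 0.2}, {"linear": [-35, -35, 0], "spin": 0, "jaw": 0.2}, {"linear": [-35, -35, 0], "spin": 0, "jaw": 0.2}, {"linear": [-35, -35, 0], "spin": 0, "jaw": 0.2}, {"linear": [-35, -35, 0], "spin": 0, "jaw": 0.2}, {"linear": [-20, -20, 0], "spin": 0, "jaw": 0.2}, {"linear": [0, 0, 0], "spin": 0, "jaw": 0.2}, {"linear": [0, 0, 0], "spin": 0, "jaw": 0.2}, {"linear": [0, 0, 0], "spin": 0, "jaw": 0.2}, {"linear": [0, 0, 0], "spin": 0, "jaw": 0.2}]'

```text
clock: 23.35
eef_pos: [380.6, -452.0, 367.7]
eef_rot: [0.879, 0.477, 0.0, -0.0]
force: [0.7, -0.9, 0.5]
finger_gap: 51.4
```

```bash
python3 look.py 20
```

```text
23.4 [ 380.584 -452.065  367.753] [ 0.879  0.477  0.    -0.   ] 51.324085741147556 [ 1.514 -0.274 -0.265] [-0.02   0.003 -0.001]
```

View pics/t20.png

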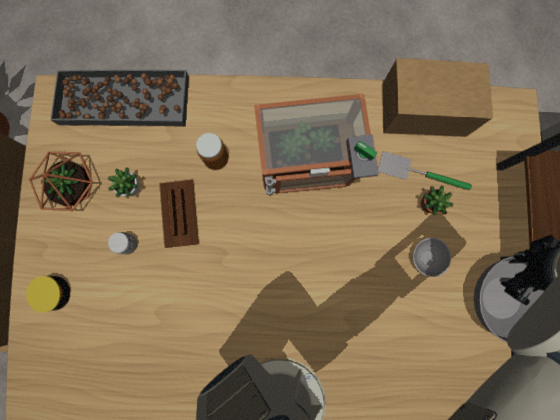

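View pics/t20z.png

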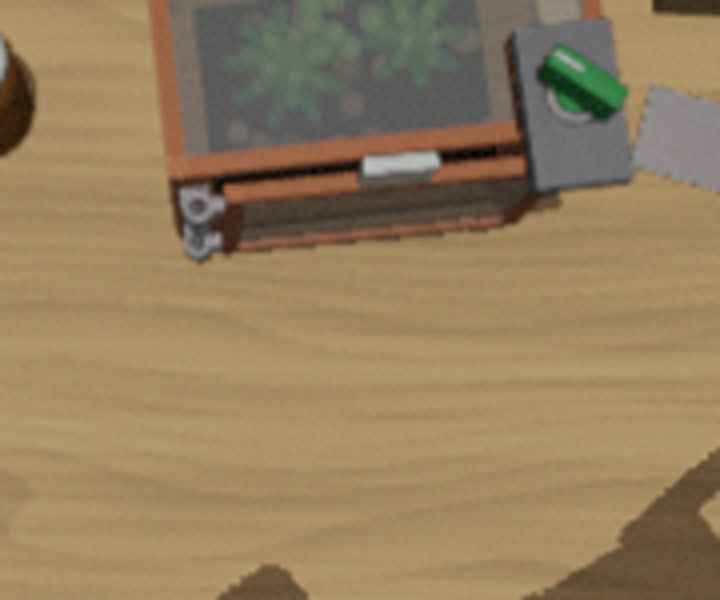

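View pics/s20.png

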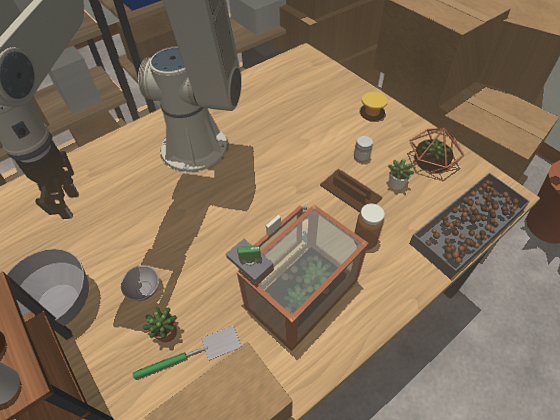

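```bash
python3 - <<'E'
from h import *
np.set_printoptions(precision=1,suppress=True)
t=load('t20');T=lambda x,y:[220+(x+.5)/4-.5,130+(y+.5)/4-.5]
a,b=onz(t,[T(225,193),T(522,167)],215);print(a,b,np.degrees(np.arctan2(*(b-a)[:2][::-1])))
a,b=onz(t,[T(175,177),T(517,141)],205);print(a,b,np.degrees(np.arctan2(*(b-a)[:2][::-1])))
a,b=onz(t,[T(550,63),T(620,105)],281);print(a,b,(a+b)/2,np.degrees(np.arctan2(*(b-a)[:2][::-1])))
print('ring',onz(t,[T(200,206)],188))
job.close_job()
E
```

```text
[590.2  22.1 215. ] [ 611.  -156.8  215. ] -83.35011631336316
[601.4  52.8 205. ] [ 629.5 -155.5  205. ] -82.30879550511554
[ 657.1 -161.8  281. ] [ 633.6 -201.9  281. ] [ 645.3 -181.9  281. ] -120.37769547386175
ring [[587.3  37.5 188. ]]
the job is handed in; nothing more can be done
```

The door is hung on both pins and shut, and the green knob is bolted down. I handed the job in at about 23.4 s of the 54 s allowed; no verdict was reported.

**What I did**
- **Hanging:** I lifted the door 78 mm out of the rack and lowered both knuckles onto the pins with the door standing open. Contact came 1.1 mm below the height I had worked out for fully down. I then let go so it could settle.
- **Shutting:** I re-gripped the tab and swung the door about 92° until it met the strip.
- **Knob:** I turned it clockwise and its torque jumped at about 0.60 rad, from about 0.08 to about 0.25 N m. I took it on to 1.387 rad in all, so about 0.79 rad past the bite. Then I let go and moved clear.

**Last checks**
- **Door angle:** In the top view the leaf reads −83.4° and the case front −82.3°. That difference is about 4 mm at the free edge, against the 12 mm allowed.
- **Knuckle and pin:** The last top view put the upper knuckle about 4 to 5 mm from where I had measured the pin. However, the close wrist views showed the pin inside its bore, so I take that as coarse reading error. The lower knuckle was not measured on its own after hanging.
- **Knob:** After release the bar still lined up with the tool, which points to no slip. The coarse top view read about 1.8 rad of total turn, some 0.4 rad more than the tool angle. I trust the tool angle. If the top view were right, the extra turn would be about 1.2 rad, past the 1.13 limit.
- **Bystanders:** None looked moved when I compared the pictures by eye.
- **Robot:** The force reading was about zero, and the arm stood clear of everything.

**One problem along the way:** the door hung about 1.6° off upright in the first grasp. It straightened on the pins when I let go.

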